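# Fill the bobbin caddy in the craft vise

## Robot

A 6-joint arm with a two-finger parallel gripper is mounted at the origin on the work surface. World frame = base frame: x ahead of the robot, y to its left, z up, the work surface at z = 0. Lengths are in m, angles in rad, forces in N, time in s.
With the tool pointing down it reaches from about 0.35 to 0.775 m from the base axis. Payload 5.5 kg.
Tool frame: the origin (TCP) lies at the very end of the fingers, on their centre line; the grasp point (between the pads) lies 19 mm behind it (env.grip_depth is the distance from the TCP to the grasp point, in m); z points along the fingers, y is the direction in which the jaws open and shut (so a half turn about z gives the same grasp; the last joint's range is limited). The gripper opens to 85 mm and grips with 20 to 120 N. Pads are 22 mm wide; open, the fingers measure 114 mm over their backs; the gripper's body (76 mm by 85 mm) begins 54 mm behind the grasp point. The pads swing forward as they close: fully open they stand 13 mm farther back than shut.
Start: joints at [0.975, 0.313, 0.046, 1.304, 0, 1.431], TCP at [0.253, 0.516, 0.231] pointing down, gripper open.
Joint ranges: [-2.76, 2.76], [-0.86, 1.69], [-1.03, 1.26], [-2.2, 2.34], [-1.47, 1.5], [-3.14, 3.14]. Speed limits (rad/s): [2.57, 2.57, 3.14, 3.14, 3.14, 3.14].

## Interface

Orientations are given as a unit quaternion [w, x, y, z].
In Python, from workcell import env gives the robot as it stands.
- The arm moves only by the tool step_arm, never from a script. Its argument "series" is a list of rows, each a list of 3 entries, a list of its own where there are three numbers: the shift along the world's x, y, z in cm, then the turn about the world's z in rad, then the closure in counts, from 0 (fully open) to 255 (shut). A call has 1 to 5 rows; each row is the pose to reach, as a shift and turn from the pose measured when the call began; what a row does not reach only later rows make up. A row lasts 1/8 s, in which the tool goes at most 62.5 mm and 10.7 degrees, less where a joint would pass 70% of its speed; a pose out of reach is approached as far as the arm can. A call with a gripper value outside its range is refused whole. The fingers move at their own pace and stop on an object; "newtons" is the grip in N (left out, the last holds). Time passes only in rows, so rows that repeat a pose let the fingers close. It gives the time, the measured TCP pose, the force and the opening at its end, in the units of the state.
- env.get_state(): the state, without advancing time (a new reading comes with each control period).
- env.read_camera(name): name is "scene" or "top" or "wrist"; returns a dict with "frame" (384x512x3 uint8, red, green, blue), "vertical_fov" (degrees; the focal length in pixels is half the picture's height over the tangent of half this angle, whatever the lens; pixels are square), "cx", "cy" (the principal point, pixels), "dist_coeffs" ([k1, k2, p1, p2, k3] as OpenCV has them; the pictures are not rectified), "camera_from_world" (4x4, takes a point from world to camera coordinates). Camera axes: x right, y down, z forward; pixel columns grow to the right and rows downward; lengths in m; the calibration is good to about 2 mm. A picture is of the moment at which its call begins. There is no depth.
- env.hand_in(): hands the job in, once; it reports no verdict.
The state is a dict: "clock": time; "joint_pos": joint angles; "qvel": joint speeds; "tau": joint torques, N m; "tcp_pos": TCP position; "orientation": TCP orientation; "wrist_force": force on the tool from outside, world axes, zero at the start; "ft_torque": the same for the moment, N m; "finger_gap": finger opening in m.
Only numpy, scipy, OpenCV 4.12 (cv2) and the standard library are available. Lean on these libraries where they do the work, as an engineer would, in place of code of your own. Each camera call takes 0.05 s, during which the arm holds its last target.

## Task

Lift the wooden caddy off the orange mat, set it down between the open jaws of the craft vise and crank the jaw tight onto it. With the caddy clamped, plug every bobbin block that is on the desk (two to four of them) fully home into the socket marked with its own colour, then crank the jaw back well clear (by more than 10 mm) and set the filled caddy upright on the mat again, lengthwise and wholly on it. Leave the other things on the desk where they are.

Things in the scene. Friction and masses are not known exactly. Their poses are not given: they have to be found in the camera images.
- mat: orange cutting mat with pale grid lines, 336 x 160 x 1 mm, fixed, looked at only (things stand at desk height z = 0 on it). Origin at the centre of its underside; x is its long direction.
- caddy: loose pale wooden caddy, 0.3 kg, on the mat: base 252 (x) x 60 (y) x 35 mm (z) with an upright central handle 26 (x) x 16 mm (y), from z = 35 to 120 mm. Origin under its centre. In its top, in a row along x, four square sockets 40 x 40 mm, 23 mm deep, rims chamfered 2 mm, at x = -96 (red), -46 (blue), +46 (green), +96 mm (yellow); strips of that colour on either side (y) of each.
- red_socket (a point): centre of the mouth of the caddy's red socket, level with the base's top; axes as the caddy's.
- blue_socket (a point): centre of the mouth of the caddy's blue socket, level with the base's top; axes as the caddy's.
- green_socket (a point): centre of the mouth of the caddy's green socket, level with the base's top; axes as the caddy's.
- yellow_socket (a point): centre of the mouth of the caddy's yellow socket, level with the base's top; axes as the caddy's.
- red_block: loose red bobbin block, 0.13 kg (None if absent), standing on the desk: a brass foot 38 x 38 x 20 mm (the plug, most of its weight), a red block 42 x 42 x 42 mm on it whose 2 mm shoulder seats on the caddy's top, a bobbin 22 mm across, 10 mm high on that; 72 mm tall in all. Origin under the foot's centre, sides parallel to x and y; fits its socket in any quarter turn.
- blue_block: loose blue bobbin block, 0.13 kg (None if absent), standing on the desk: a brass foot 38 x 38 x 20 mm (the plug, most of its weight), a blue block 42 x 42 x 42 mm on it whose 2 mm shoulder seats on the caddy's top, a bobbin 22 mm across, 10 mm high on that; 72 mm tall in all. Origin under the foot's centre, sides parallel to x and y; fits its socket in any quarter turn.
- green_block: loose green bobbin block, 0.13 kg (None if absent), standing on the desk: a brass foot 38 x 38 x 20 mm (the plug, most of its weight), a green block 42 x 42 x 42 mm on it whose 2 mm shoulder seats on the caddy's top, a bobbin 22 mm across, 10 mm high on that; 72 mm tall in all. Origin under the foot's centre, sides parallel to x and y; fits its socket in any quarter turn.
- yellow_block: loose yellow bobbin block, 0.13 kg (None if absent), standing on the desk: a brass foot 38 x 38 x 20 mm (the plug, most of its weight), a yellow block 42 x 42 x 42 mm on it whose 2 mm shoulder seats on the caddy's top, a bobbin 22 mm across, 10 mm high on that; 72 mm tall in all. Origin under the foot's centre, sides parallel to x and y; fits its socket in any quarter turn.
- vise: grey craft vise fixed to the desk; origin on the desk under the caddy's place. Bed 120 mm wide (x), y = -175 to +60 mm, top 20 mm above the desk. Fixed jaw: inner face at y = +30 mm, 24 mm thick, top at 40 mm; moving jaw on the -y side, 110 mm wide, 22 mm thick, top at 42 mm above the desk. Gearbox 60 x 50 mm, 55 mm high at y = -140 mm carries the crank.
- vise_seat (a point): point on the top of the vise bed (20 mm above the desk) where the centre of the caddy's underside lies when it is clamped, its long side (x) along the vise's x (either way round). Axes as the vise's.
- jaw (a joint): travel of the moving jaw towards the fixed jaw, m: gap between the jaws = 90 mm - travel; 0.030 when it touches the 60 mm wide caddy lying against the fixed jaw, 0.032 (crank at 6.4) when it presses on it with 20 N. 0.005 m per rad of crank. It pushes the caddy along the bed, squares it up, and stays where it is left.
- crank (a joint): crank angle, rad, 0 (open) to 6.9; turning clockwise seen from above closes the jaw. Vertical axis at x = 0, y = -140 mm of the vise; at angle a the knob is (50 cos a, -50 sin a) mm from it in the vise's axes. Turns with 3 N at the knob; each N more presses the jaw on with 10 N; its friction holds up to 30 N of pressure.
- jaw_pad: steel face plate of the moving jaw, 110 x 4 x 19 mm, on a stiff rubber backing that yields 1 mm per 10 N, at most 3 mm. Origin at the foot of its pressing face, on the bed.
- crank_grip (a point): middle of the crank's upright red knob, 24 mm across, spinning freely on its pin, from 74 to 124 mm above the desk (this point at 100 mm). The arm of the crank below it ends 72 mm above the desk.
- glue_jar: yellow glue jar with red lid, 76 mm across, 85 mm high, loose bystander. Origin under its centre.
- wash_bottle: white plastic bottle, 60 mm across, 130 mm high, loose bystander. Origin under its centre.
- glue_stick: blue glue stick standing on end, 28 mm across, 90 mm high, loose bystander. Origin under its centre.
- mixing_cup: small white cup, 56 mm across, 30 mm high, loose bystander. Origin under its centre.
- thread_spool: teal spool, 40 mm across, 44 mm high, loose bystander. Origin under its centre.

How it is judged:
On the way, in this order (a step that is already met when the one before it is completed fails the run):
1. the caddy lies on the vise bed between the jaws and the jaw is cranked tight onto it, with no block plugged in yet (x of caddy in the frame of vise_seat between -0.03 and 0.03 m and y of caddy in the frame of vise_seat between -0.005 and 0.005 m and z of caddy in the frame of vise_seat below 0.004 m and angle between the x axis of caddy and the x axis of vise_seat, either way round below 0.06 rad and angle between caddy's own z axis and vertical below 0.05 rad and contact force between jaw_pad and caddy above 5 N and (horizontal distance between red_block and red_socket above 0.01 m or z of red_block in the frame of red_socket above -0.005 m) and (horizontal distance between blue_block and blue_socket above 0.01 m or z of blue_block in the frame of blue_socket above -0.005 m) and (horizontal distance between green_block and green_socket above 0.01 m or z of green_block in the frame of green_socket above -0.005 m) and (horizontal distance between yellow_block and yellow_socket above 0.01 m or z of yellow_block in the frame of yellow_socket above -0.005 m)), for 0.2 s.
2. every block present is fully home in the socket of its colour while the jaw holds the caddy (horizontal distance between red_block and red_socket below 0.004 m and z of red_block in the frame of red_socket below -0.0175 m and horizontal distance between blue_block and blue_socket below 0.004 m and z of blue_block in the frame of blue_socket below -0.0175 m and horizontal distance between green_block and green_socket below 0.004 m and z of green_block in the frame of green_socket below -0.0175 m and horizontal distance between yellow_block and yellow_socket below 0.004 m and z of yellow_block in the frame of yellow_socket below -0.0175 m and x of caddy in the frame of vise_seat between -0.03 and 0.03 m and y of caddy in the frame of vise_seat between -0.005 and 0.005 m and z of caddy in the frame of vise_seat below 0.004 m and angle between the x axis of caddy and the x axis of vise_seat, either way round below 0.06 rad and angle between caddy's own z axis and vertical below 0.05 rad and contact force between jaw_pad and caddy above 2 N), for 0.2 s.
3. the jaw is cranked back by more than 10 mm from the caddy, still on the bed with its blocks (horizontal distance between red_block and red_socket below 0.004 m and z of red_block in the frame of red_socket below -0.0175 m and horizontal distance between blue_block and blue_socket below 0.004 m and z of blue_block in the frame of blue_socket below -0.0175 m and horizontal distance between green_block and green_socket below 0.004 m and z of green_block in the frame of green_socket below -0.0175 m and horizontal distance between yellow_block and yellow_socket below 0.004 m and z of yellow_block in the frame of yellow_socket below -0.0175 m and value of joint jaw below 0.02 m and z of caddy in the frame of vise_seat below 0.02 m and horizontal distance between caddy and vise_seat below 0.04 m), for 0.2 s.
At the end, for the whole second after the job is handed in: Caddy upright and still on the mat: centre within 42 mm (lengthwise) and 46 mm (crosswise) of the mat's, end sockets within 50 mm crosswise, turned under 0.25 rad; every present block in its colour's socket, within 4 mm sideways and 2.5 mm of home; jaw travel under 20 mm (horizontal distance between red_block and red_socket below 0.004 m and z of red_block in the frame of red_socket below -0.0175 m and horizontal distance between blue_block and blue_socket below 0.004 m and z of blue_block in the frame of blue_socket below -0.0175 m and horizontal distance between green_block and green_socket below 0.004 m and z of green_block in the frame of green_socket below -0.0175 m and horizontal distance between yellow_block and yellow_socket below 0.004 m and z of yellow_block in the frame of yellow_socket below -0.0175 m and x of caddy in the frame of mat between -0.042 and 0.042 m and y of caddy in the frame of mat between -0.046 and 0.046 m and y of red_socket in the frame of mat between -0.05 and 0.05 m and y of yellow_socket in the frame of mat between -0.05 and 0.05 m and angle between the x axis of caddy and the x axis of mat, either way round below 0.25 rad and angle between caddy's own z axis and vertical below 0.05 rad and height (world z) of caddy below 0.006 m and linear speed of caddy below 0.02 m/s and value of joint jaw below 0.02 m); the robot touches nothing.
It fails at once if a bystander is moved by more than 5 cm or knocked over (distance of any of glue_jar, wash_bottle, glue_stick, mixing_cup, thread_spool from where it was at the start of the episode above 0.05 m or angle between any of glue_jar, wash_bottle, glue_stick, mixing_cup, thread_spool's own z axis and vertical above 0.8 rad).
Of red_block, blue_block, green_block, yellow_block only 2 to 4 are there at a start; the rules pass over those that are not, and their reading is None.
At some moment in a run one of red_block, blue_block, green_block, yellow_block may be knocked a few centimetres aside while the robot is not near it.
It also fails if it takes over 210 s, if anything falls off the work surface, if the arm or the gripper's body presses on something with over 40 N, if the wrist force passes 120 N, or if a joint passes its speed limit or range.

## Working session

There is one attempt and no reset: what is moved stays moved. The work goes in short steps, Python scripts to look and compute and a tool call to move; the robot and the scene stay as the last step left them, time stands still between calls to the robot, and variables do not carry over. Pictures are saved under pics/ and viewed, and the job is handed in when it is done.

Besides the shell and the picture viewer there is one more tool, called after "Request:" as name([rows], argument=value, ...), one row to a line, values as JSON. step_arm: Moves the arm, as the interface text tells. Its arguments: {"type":"object","properties":{"series":{"type":"array"},"newtons":{"type":"number"}},"required":["series"]}

```bash
ls; mkdir -p pics; python3 - <<'E'
from workcell import env
import cv2
s=env.get_state(); print({k:s[k] for k in s})
for n in ["scene","top","wrist"]:
    c=env.read_camera(n); cv2.imwrite(f"pics/{n}0.png",cv2.cvtColor(c["frame"],cv2.COLOR_RGB2BGR))
    print(n,c["vertical_fov"],c["cx"],c["cy"],c["dist_coeffs"]); print(c["camera_from_world"])
E
```

```text
pics
{'clock': 0.0, 'joint_pos': array([ 9.75416239e-01,  3.13999898e-01,  4.49915822e-02,  1.30359034e+00,
       -1.14172931e-05,  1.43122125e+00]), 'qvel': array([ 0.00022441, -0.00072045, -0.00085709,  0.00019887,  0.00052431,
        0.0017656 ]), 'tau': array([-1.15726001e-03, -4.80628967e+01,  2.98533922e+01,  1.94303063e-02,
       -1.44494816e-04,  8.66258404e-06]), 'tcp_pos': array([0.25282163, 0.5158781 , 0.2304143 ]), 'orientation': array([-3.18427044e-04,  2.25934669e-01,  9.74142040e-01, -8.43050247e-04]), 'wrist_force': array([-0.91369975,  0.53344208,  0.36787827]), 'ft_torque': array([0.02434797, 0.00823546, 0.00516925]), 'finger_gap': 0.08530310113828712}
scene 57.79904631012712 254.76321796546966 190.84531375422128 [-0.03761012  0.          0.          0.          0.        ]
[[-0.50398578  0.86370697  0.0029333   0.22257152]
 [ 0.7582432   0.44406731 -0.47735885 -0.41777542]
 [-0.41360075 -0.23835792 -0.87870355  1.14985518]
 [ 0.          0.          0.          1.        ]]
top 51.21334546399258 254.61508036159017 189.69166948247064 [-0.1002434  0.         0.         0.         0.       ]
[[-0.02723651 -0.99960346 -0.00714823  0.05164674]
 [-0.98367998  0.02807355 -0.17772329  0.53838848]
 [ 0.17785349  0.00219101 -0.98405454  0.99543446]
 [ 0.          0.          0.          1.        ]]
wrist 61.45966106627453 257.8916693398898 186.38507363622873 [-0.06548251  0.          0.          0.          0.        ]
[[ 0.44021681  0.89788477 -0.00347813 -0.57430438]
 [ 0.86736685 -0.42424659  0.2601722  -0.03435769]
 [ 0.23212907 -0.11754899 -0.96555597  0.3798147 ]
 [ 0.          0.          0.          1.        ]]
```

View pics/scene0.png

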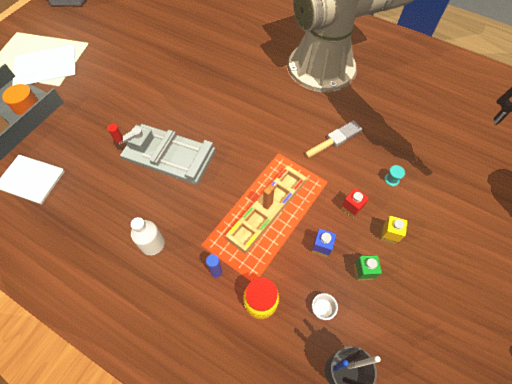

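View pics/top0.png

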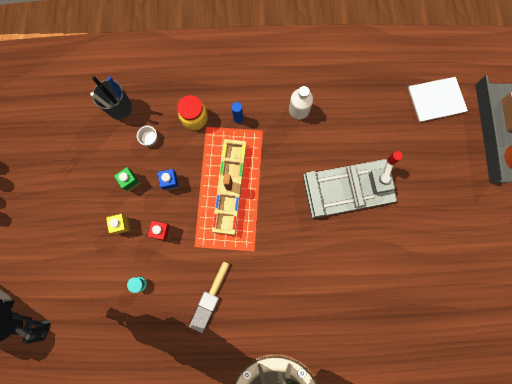

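View pics/wrist0.png

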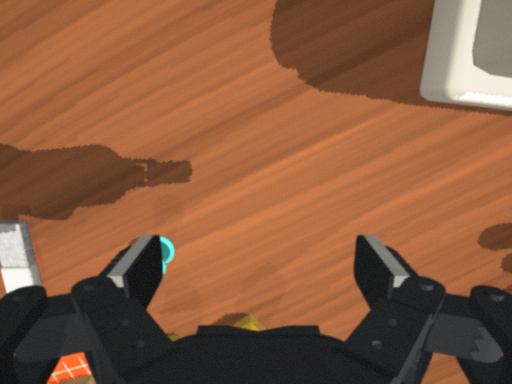

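The top view shows all four blocks: blue (167,180), green (126,178), yellow (118,224) and red (158,230). The mat and caddy are around (230,190), the vise around (350,188), and the crank knob is at (395,157).

```bash
cat > h.py <<'E'
from workcell import env
import cv2, numpy as np
def cam(n):
    c=env.read_camera(n); f=c["frame"]; H=f.shape[0]
    fl=H/2/np.tan(np.radians(c["vertical_fov"]/2))
    K=np.array([[fl,0,c["cx"]],[0,fl,c["cy"]],[0,0,1.]]); T=np.array(c["camera_from_world"]); D=np.array(c["dist_coeffs"],float)
    return dict(f=f,K=K,T=T,D=D,n=n)
def ray(c,uv):
    p=cv2.undistortPoints(np.array(uv,float).reshape(-1,1,2),c["K"],c["D"]).reshape(-1,2)
    d=np.c_[p,np.ones(len(p))]@c["T"][:3,:3]
    o=-c["T"][:3,:3].T@c["T"][:3,3]
    return o,d
def plane(c,uv,z):
    o,d=ray(c,uv); return o+d*((z-o[2])/d[:,2])[:,None]
def proj(c,P):
    r,_=cv2.Rodrigues(c["T"][:3,:3]); return cv2.projectPoints(np.array(P,float).reshape(-1,1,3),r,c["T"][:3,3],c["K"],c["D"])[0].reshape(-1,2)
def tri(cs,uvs):
    A=np.zeros((3,3));b=np.zeros(3)
    for c,uv in zip(cs,uvs):
        o,d=ray(c,[uv]); d=d[0]/np.linalg.norm(d[0]); M=np.eye(3)-np.outer(d,d); A+=M;b+=M@o
    return np.linalg.solve(A,b)
def save(c,name,box=None,k=1,pts=None):
    im=cv2.cvtColor(c["f"],cv2.COLOR_RGB2BGR)
    if pts is not None:
        pass
    x0,y0,x1,y1=box or (0,0,im.shape[1],im.shape[0])
    im=cv2.resize(im[y0:y1,x0:x1],None,fx=k,fy=k,interpolation=cv2.INTER_NEAREST if k>1 else cv2.INTER_AREA)
    if pts is not None:
        for p in pts: cv2.circle(im,(int((p[0]-x0+.5)*k),int((p[1]-y0+.5)*k)),2,(255,0,255),-1)
    cv2.imwrite(f"pics/{name}.png",im)
def hsv(c): return cv2.cvtColor(c["f"],cv2.COLOR_RGB2HSV)
def st():
    s=env.get_state(); q=s["orientation"]; w,x,y,z=q
    yv=np.array([2*(x*y-w*z),1-2*(x*x+z*z),2*(y*z+w*x)])
    print("t",round(float(s["clock"]),2),"tcp",np.round(s["tcp_pos"]*100,2),"yaxis ang",round(float(np.arctan2(yv[1],yv[0])),4),"F",np.round(s["wrist_force"],1),"gap",round(s["finger_gap"]*1000,1),"j",np.round(s["joint_pos"],2))
    return s
E
python3 - <<'E'
from h import *
t=cam("top");s=cam("scene")
save(t,"top_a",(190,120,270,255),4); save(t,"top_v",(295,140,410,225),6); save(t,"top_b",(100,160,190,250),6)
st()
E
```

```text
t 0.25 tcp [25.3  51.61 23.09] yaxis ang 1.115 F [-0.4  0.1 -0.4] gap 85.3 j [ 0.98  0.31  0.05  1.3  -0.    1.43]
```

View pics/top_a.png

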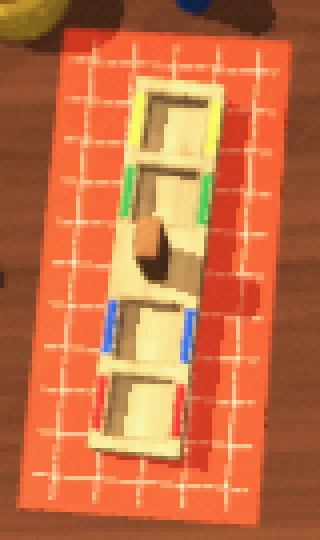

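View pics/top_v.png

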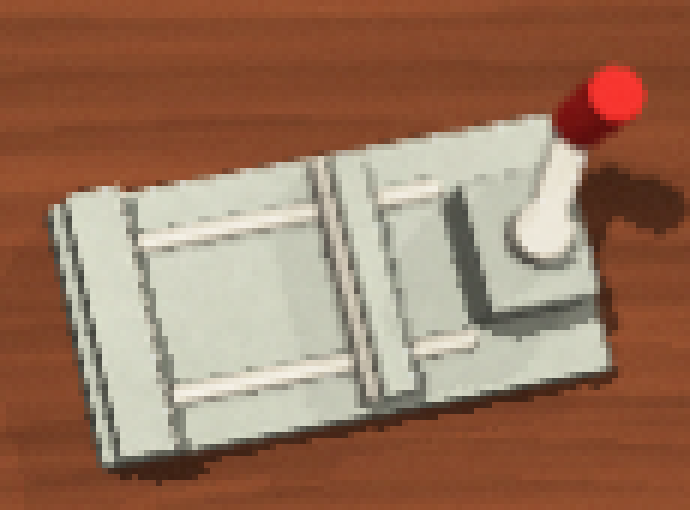

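View pics/top_b.png

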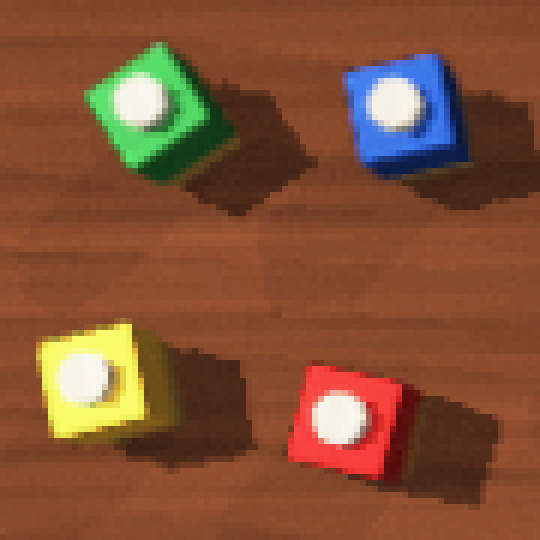

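```bash
cat > meas.py <<'E'
from h import *
def blob(m):
    n,l,stt,ce=cv2.connectedComponentsWithStats(m.astype(np.uint8)); return [(stt[i,4],ce[i],(l==i)) for i in range(1,n) if stt[i,4]>5]
def mat(t):
    h=hsv(t); m=((h[...,0]<9)&(h[...,1]>190)&(h[...,2]>150)).astype(np.uint8)
    m=cv2.morphologyEx(m,cv2.MORPH_CLOSE,np.ones((5,5)))
    b=max(blob(m),key=lambda b:b[0]); cnt=max(cv2.findContours(b[2].astype(np.uint8),cv2.RETR_EXTERNAL,cv2.CHAIN_APPROX_NONE)[0],key=cv2.contourArea)
    P=plane(t,cnt.reshape(-1,2),0.001)[:,:2]
    r=cv2.minAreaRect((P*1000).astype(np.float32)); return r
COL=dict(red=((0,4),(176,180)),yellow=((27,33),),green=((60,75),),blue=((105,122),))
def colmask(t,c,smin=170,vmin=120):
    h=hsv(t); m=np.zeros(h.shape[:2],bool)
    for a,b in COL[c]: m|=(h[...,0]>=a)&(h[...,0]<=b)
    return m&(h[...,1]>smin)&(h[...,2]>vmin)
E
python3 - <<'E'
from meas import *
t=cam("top"); print("mat",mat(t))
for c in COL:
    for a,ce,m in blob(colmask(t,c)):
        print(c,a,np.round(ce,1),"z35",np.round(plane(t,[ce],.035)[0,:2],4),"z62",np.round(plane(t,[ce],.062)[0,:2],4),"z124",np.round(plane(t,[ce],.124)[0,:2],4))
f=lambda x,y:(x/6-.5+295,y/6-.5+140)
for nm,p,z in [("fj in a",(124,195),.04),("fj in b",(183,445),.04),("fj out a",(68,200),.04),("fj out b",(118,460),.04),("bed a",(547,117),.02),("bed b",(612,367),.02),("knob",(616,94),.124),("hub",(544,235),.072),("mj a",(335,158),.042),("mj b",(386,400),.042),("mj2 a",(370,158),.042),("mj2 b",(420,388),.042)]:
    print(nm,np.round(plane(t,[f(*p)],z)[0,:2],4))
E
```

```text
mat ((558.20458984375, 106.38400268554688), (161.6845703125, 338.0837097167969), 84.37657165527344)
red 471 [189.3 106.7] z35 [0.7804 0.2108] z62 [0.7694 0.2063] z124 [0.744  0.1957]
red 51 [210.7 129.3] z35 [0.7126 0.1518] z62 [0.7033 0.1487] z124 [0.6819 0.1417]
red 46 [248.4 152.4] z35 [0.6444 0.0506] z62 [0.6369 0.0502] z124 [0.6196 0.0492]
red 89 [396.2 155.5] z35 [ 0.6253 -0.3498] z62 [ 0.6182 -0.3398] z124 [ 0.6021 -0.3169]
red 51 [247.4 162.2] z35 [0.6172 0.0539] z62 [0.6104 0.0534] z124 [0.5947 0.0522]
red 46 [246.1 172.4] z35 [0.5895 0.0581] z62 [0.5834 0.0575] z124 [0.5694 0.0561]
red 53 [245.  182.9] z35 [0.561  0.0617] z62 [0.5557 0.0609] z124 [0.5433 0.0593]
red 77 [244.9 193. ] z35 [0.5339 0.0625] z62 [0.5292 0.0618] z124 [0.5185 0.0601]
red 29 [252.3 194.6] z35 [0.5292 0.0431] z62 [0.5247 0.0428] z124 [0.5142 0.0423]
red 53 [242.2 203.7] z35 [0.5057 0.0701] z62 [0.5018 0.0692] z124 [0.4928 0.0671]
red 46 [241.3 214.3] z35 [0.4778 0.0732] z62 [0.4746 0.0722] z124 [0.4672 0.0699]
red 21 [214.4 220.2] z35 [0.4641 0.1437] z62 [0.4612 0.1409] z124 [0.4546 0.1343]
red 20 [2
[... 323 characters left out ...]
e 6 [109.2  77.8] z35 [0.8782 0.4427] z62 [0.8646 0.4321] z124 [0.8333 0.4078]
blue 74 [236.5 107. ] z35 [0.7748 0.0802] z62 [0.7639 0.0791] z124 [0.7388 0.0763]
blue 152 [167.3 178.5] z35 [0.5791 0.2688] z62 [0.5732 0.2627] z124 [0.5598 0.2487]
blue 7 [217. 202.] z35 [0.512  0.1364] z62 [0.5079 0.1338] z124 [0.4985 0.1277]
blue 6 [237.  200.5] z35 [0.5145 0.0837] z62 [0.5103 0.0824] z124 [0.5008 0.0795]
fj in a [ 0.5842 -0.1252]
fj in b [ 0.4725 -0.1449]
fj out a [ 0.5826 -0.1002]
fj out b [ 0.4668 -0.1162]
bed a [ 0.62   -0.3247]
bed b [ 0.5038 -0.3444]
knob [ 0.6029 -0.3194]
hub [ 0.5546 -0.301 ]
mj a [ 0.598  -0.2199]
mj b [ 0.4892 -0.2347]
mj2 a [ 0.5976 -0.2356]
mj2 b [ 0.494  -0.2501]
```

```bash
python3 - <<'E'
from meas import *
t=cam("top")
f=lambda x,y:(x/4-.5+190,y/4-.5+120)
S=dict(yellow=((137,118),(215,118)),green=((127,191),(206,198)),blue=((110,326),(188,336)),red=((98,403),(178,411)))
X=dict(red=-.096,blue=-.046,green=.046,yellow=.096)
pts=[];xs=[]
for c in S:
    P=plane(t,[f(*p) for p in S[c]],.035)[:,:2]; print(c,np.round(P,4),np.round(np.linalg.norm(P[0]-P[1]),4)); pts.append(P.mean(0)); xs.append(X[c])
pts=np.array(pts);xs=np.array(xs)
A=np.c_[xs,np.ones(4)]; k=np.linalg.lstsq(A,pts,rcond=None)[0]; print("dir",k[0],np.arctan2(k[0,1],k[0,0]),"centre",k[1]); print(pts-A@k)
h=hsv(t)
for p in [(t_) for c in S for t_ in S[c]]:
    u=f(*p); print(h[int(round(u[1])),int(round(u[0]))],end=' ')
E
```

```text
yellow [[0.6558 0.1168]
 [0.6542 0.0642]] 0.0526
green [[0.6055 0.1241]
 [0.5991 0.0714]] 0.053
blue [[0.5146 0.1364]
 [0.5066 0.0852]] 0.0518
red [[0.4641 0.1448]
 [0.4574 0.0927]] 0.0526
dir [ 1.00897641 -0.14617573] -0.14387425826656972 centre [0.55716611 0.10443735]
[[ 9.85042068e-04  7.88954562e-05]
 [-1.28301908e-03  2.63918186e-05]
 [-1.38787362e-04 -3.77911317e-04]
 [ 4.36764371e-04  2.72624042e-04]]
[ 30 157 251] [ 30 157 250] [ 55 137 206] [ 64 168 204] [111 181 226] [111 166 230] [  4 185 248] [  1 194 248]
```

The caddy is at about (0.557, 0.104) with yaw −0.144. The mat is centred at (0.558, 0.106) with yaw −0.098. The vise is at about (0.533, −0.164) with yaw 0.16, and its crank already sits near 0.45. Next I move above the caddy handle.

Request:
step_arm([
  [[6.1, -8.2, 0], 0.06, 0],
  [[12.2, -16.4, 0], 0.12, 0],
  [[18.3, -24.7, 0], 0.19, 0],
  [[24.4, -33, 0], 0.25, 0],
  [[30.4, -41.2, 0], 0.31, 0],
])

```text
clock: 0.98
tcp_pos: [0.4399, 0.2634, 0.2313]
orientation: [0.0, 0.072, 0.997, 0.0]
wrist_force: [0.8, 0.4, -0.0]
finger_gap: 0.0856
```

Request:
step_arm([
  [[0, 0, 0], 0, 0],
  [[0, 0, 0], 0, 0],
])

```text
clock: 1.23
tcp_pos: [0.4398, 0.2633, 0.2314]
orientation: [0.0, 0.073, 0.997, 0.0]
wrist_force: [0.4, 0.4, -0.5]
finger_gap: 0.0854
```

```bash
python3 - <<'E'
from h import *
st(); c=cam("wrist"); save(c,"w1")
E
```

```text
t 1.23 tcp [43.98 26.33 23.14] yaxis ang 1.4257 F [ 0.4  0.4 -0.5] gap 85.4 j [ 0.38  0.19 -0.11  1.26  0.    0.53]
```

View pics/w1.png

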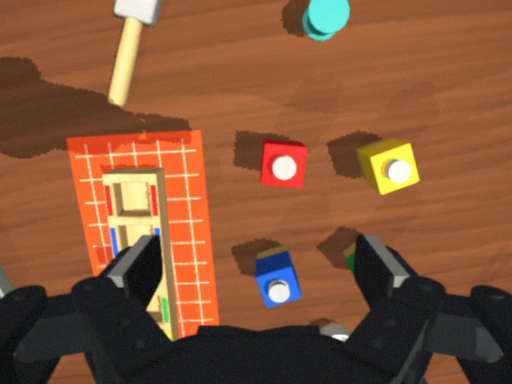

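Request:
step_arm([
  [[4, -5.3, 0], 0, 0],
  [[8, -10.6, 0], 0, 0],
  [[11.7, -15.9, 0], 0, 0],
  [[11.7, -15.9, 0], 0, 0],
  [[11.7, -15.9, 0], 0, 0],
])

```text
clock: 1.9
tcp_pos: [0.5558, 0.1061, 0.231]
orientation: [-0.0, 0.071, 0.997, 0.0]
wrist_force: [-0.9, 0.9, -0.1]
finger_gap: 0.0853
```

```bash
python3 - <<'E'
from h import *
st(); c=cam("wrist"); save(c,"w2")
E
```

```text
t 1.9 tcp [55.58 10.61 23.1 ] yaxis ang 1.4282 F [-0.9  0.9 -0.1] gap 85.3 j [0.05 0.3  0.02 1.3  0.   0.19]
```

View pics/w2.png

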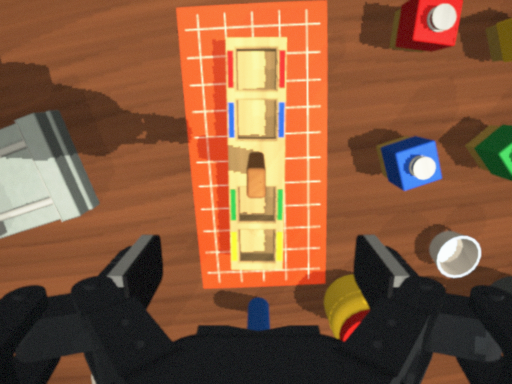

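The caddy is centred between the fingers in this view, with its strips at columns 230 and 283. I'll measure its pose and the mat's again from here.

```bash
cat >> meas.py <<'E'
XS=dict(red=-.096,blue=-.046,green=.046,yellow=.096)
def caddy(c,z,box,smin=110):
    """box: pixel roi (x0,y0,x1,y1) of the caddy; strips -> pose"""
    x0,y0,x1,y1=box; out={}
    rng=dict(red=((0,3),(174,180)),yellow=((26,34),),green=((52,75),),blue=((105,122),))
    h=hsv(c); P=[];X=[]
    for k in rng:
        m=np.zeros(h.shape[:2],bool)
        for a,b in rng[k]: m|=(h[...,0]>=a)&(h[...,0]<=b)
        m&=(h[...,1]>smin)&(h[...,2]>90)
        q=np.zeros_like(m); q[y0:y1,x0:x1]=m[y0:y1,x0:x1]
        bs=sorted(blob(q),key=lambda b:-b[0])[:2]
        print(k,[(int(b[0]),np.round(b[1],1).tolist()) for b in bs])
        if len(bs)<2: continue
        W=plane(c,[b[1] for b in bs],z)[:,:2]
        if abs(np.linalg.norm(W[0]-W[1])-.053)>.003 : print("  odd",np.linalg.norm(W[0]-W[1])); continue
        P.append(W.mean(0)); X.append(XS[k])
    P=np.array(P);X=np.array(X); A=np.c_[X,np.ones(len(X))]; k=np.linalg.lstsq(A,P,rcond=None)[0]
    print("caddy centre",np.round(k[1],4),"yaw",round(float(np.arctan2(k[0,1],k[0,0])),4),"res mm",np.round((P-A@k)*1000,1).tolist(),"scale",np.linalg.norm(k[0]).round(3))
    return k
E
python3 - <<'E'
from meas import *
c=cam("wrist"); caddy(c,.035,(222,38,292,270)); print("mat",mat(c))
u=(257,181) 
print("handle top", plane(c,[u],.12)[0])
save(c,"w2z",(215,30,300,275),3)
E
```

```text
red [(134, [229.5, 68.6]), (134, [281.4, 68.4])]
yellow [(197, [233.4, 246.5]), (194, [278.3, 246.6])]
green [(121, [232.4, 204.4]), (120, [279.2, 204.8])]
blue [(136, [230.5, 120.3]), (132, [280.5, 120.0])]
caddy centre [0.5557 0.1045] yaw -0.141 res mm [[-0.3, 0.1], [0.1, -0.0], [-0.3, 0.1], [0.5, -0.1]] scale 1.006
mat ((552.6982421875, 47.83934783935547), (54.79475021362305, 271.82952880859375), 80.85977172851562)
handle top [0.55383009 0.1065185  0.12      ]
```

View pics/w2z.png

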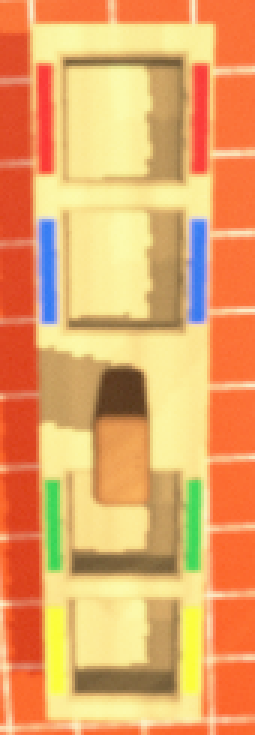

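Request:
step_arm([
  [[0, -0.15, -5], 0, 0],
  [[0, -0.15, -10], 0, 0],
  [[0, -0.15, -14], 0, 0],
  [[0, -0.15, -16.5], 0, 0],
  [[0, -0.15, -16.5], 0, 0],
])

```text
clock: 2.62
tcp_pos: [0.5524, 0.1072, 0.0647]
orientation: [-0.003, 0.069, 0.998, 0.0]
wrist_force: [-0.2, -1.4, 0.6]
finger_gap: 0.0855
```

Request:
step_arm([
  [[0, 0, 0], 0, 120],
  [[0, 0, 0], 0, 230],
  [[0, 0, 0], 0, 230],
  [[0, 0, 0], 0, 230],
  [[0, 0, 0], 0, 230],
], newtons=60)

```text
clock: 3.25
tcp_pos: [0.5527, 0.107, 0.0651]
orientation: [-0.002, 0.069, 0.998, 0.0]
wrist_force: [-0.8, -0.8, 2.9]
finger_gap: 0.0153
```

```bash
python3 - <<'E'
from h import *
st()
E
```

```text
t 3.25 tcp [55.27 10.7   6.51] yaxis ang 1.4325 F [-0.8 -0.8  2.9] gap 15.3 j [ 0.05  0.4  -0.26  0.92  0.    0.19]
```

Request:
step_arm([
  [[0, 0, 1], 0, 235],
  [[0, 0, 3], 0, 235],
  [[0, 0, 6], 0, 235],
  [[0, 0, 9], 0, 235],
  [[0, 0, 9], 0, 235],
], newtons=80)

```text
clock: 3.88
tcp_pos: [0.5544, 0.1071, 0.1575]
orientation: [0.0, 0.069, 0.998, 0.001]
wrist_force: [0.5, 0.5, -2.5]
finger_gap: 0.0151
```

```bash
python3 - <<'E'
from meas import *
st(); w=cam("wrist"); t=cam("top"); save(t,"t3",(180,60,400,260),3); save(w,"w3")
caddy(w,.035+.09,(0,0,512,300))
E
```

```text
t 3.88 tcp [55.44 10.71 15.75] yaxis ang 1.4325 F [ 0.5  0.5 -2.5] gap 15.1 j [ 0.05  0.32 -0.12  1.12  0.    0.19]
red [(2499, [469.0, 21.1]), (720, [205.3, 43.4])]
  odd 0.13673329799283834
yellow []
green []
blue [(2388, [453.3, 177.3]), (650, [208.6, 143.2])]
  odd 0.14016880684518912Traceback (most recent call last):
  File "<stdin>", line 3, in <module>
  File "meas.py", line 33, in caddy
    print("caddy centre",np.round(k[1],4),"yaw",round(float(np.arctan2(k[0,1],k[0,0])),4),"res mm",np.round((P-A@k)*1000,1).tolist(),"scale",np.linalg.norm(k[0]).round(3))
                                                                       ~^^^^^
IndexError: too many indices for array: array is 1-dimensional, but 2 were indexed
```

View pics/w3.png

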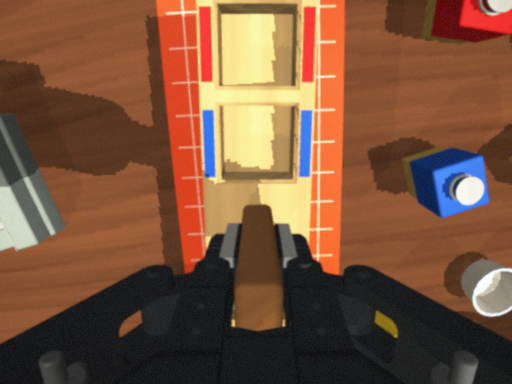

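```bash
python3 - <<'E'
from meas import *
w=cam("wrist"); h=hsv(w); s=st()
P=[];X=[]
for k,(r,boxes) in dict(red=(((0,3),(174,180)),((195,0,218,90),(298,0,320,90))),blue=(((105,122),),((198,105,220,180),(296,105,315,180)))).items():
    W=[]
    for x0,y0,x1,y1 in boxes:
        hh=h[y0:y1,x0:x1]; m=np.zeros(hh.shape[:2],bool)
        for a,b in r: m|=(hh[...,0]>=a)&(hh[...,0]<=b)
        m&=(hh[...,1]>150)
        b=max(blob(m),key=lambda b:b[0]); W.append(b[1]+[x0,y0])
    W=plane(w,W,.1274)[:,:2]; print(k,W,np.linalg.norm(W[0]-W[1])); P.append(W.mean(0))
d=(P[1]-P[0]); yaw=np.arctan2(d[1],d[0]); ctr=P[1]+.046*d/np.linalg.norm(d); print(np.linalg.norm(d),yaw,ctr)
# vise fit from earlier clicks in top0
import cv2
t=cam("top"); f=lambda x,y:(x/6-.5+295,y/6-.5+140)
pts=[]; 
mod=[((124,195),(60,30,40)),((183,445),(-60,30,40)),((68,200),(60,54,40)),((118,460),(-60,54,40)),((547,117),(60,-175,20)),((612,367),(-60,-175,20))]
A=np.array([plane(t,[f(*p)],m[2]/1000)[0,:2] for p,m in mod]); B=np.array([m[:2] for p,m in mod])/1000
a0=A.mean(0);b0=B.mean(0); H=(B-b0).T@(A-a0); th=np.arctan2(H[0,1]-H[1,0],H[0,0]+H[1,1]); R=np.array([[np.cos(th),-np.sin(th)],[np.sin(th),np.cos(th)]])
O=a0-R@b0; print("vise",O,th,"res",np.round((A-(B@R.T+O))*1000,1).tolist())
kn=plane(t,[(396.2,155.5)],.124)[0,:2]; v=R.T@(kn-O)-[0,-.14]; print("knob rel axis",v,"angle",np.arctan2(-v[1],v[0]))
E
```

```text
t 4.03 tcp [55.18 10.69 15.37] yaxis ang 1.4324 F [-0.7  0.2 -3.9] gap 15.3 j [ 0.05  0.33 -0.13  1.12  0.    0.19]
red [[0.45669122 0.09435738]
 [0.46404231 0.14490061]] 0.051075011963024705
blue [[0.50550319 0.08751465]
 [0.51281694 0.13805677]] 0.05106854582007937
0.049270855197294454 -0.13934156914187606 [0.55471422 0.10639672]
vise [ 0.53339418 -0.16267105] 0.16316252064431935 res [[-3.5, -1.8], [3.2, -2.1], [-1.2, -0.6], [1.4, 2.9], [-1.1, 0.9], [1.2, 0.7]]
knob rel axis [ 0.04271375 -0.02325855] angle 0.4986272202371856
```

Request:
step_arm([
  [[-0.5, -5.5, 0.3], 0.05, 235],
  [[-1, -11, 0.3], 0.12, 235],
  [[-1.4, -17, 0.3], 0.2, 235],
  [[-1.8, -23, 0.3], 0.27, 235],
  [[-2, -28, 0.3], 0.3, 235],
])

```text
clock: 4.7
tcp_pos: [0.5303, -0.1749, 0.1548]
orientation: [-0.005, -0.081, 0.997, 0.0]
wrist_force: [1.1, 1.1, -2.5]
finger_gap: 0.0147
```

Request:
step_arm([
  [[0, 0, 0], 0, 235],
  [[0, 0, 0], 0, 235],
])

```text
clock: 4.95
tcp_pos: [0.5291, -0.1746, 0.1533]
orientation: [-0.006, -0.08, 0.997, 0.001]
wrist_force: [0.5, -0.1, -3.7]
finger_gap: 0.015
```

```bash
python3 - <<'E'
from h import *
s=st(); w=cam("wrist"); t=cam("top"); save(t,"t4",(230,90,430,260),4); save(w,"w4")
E
```

```text
t 4.95 tcp [ 52.91 -17.46  15.33] yaxis ang 1.7316 F [ 0.5 -0.1 -3.7] gap 15.0 j [-0.46  0.32 -0.13  1.13 -0.   -0.62]
```

View pics/t4.png

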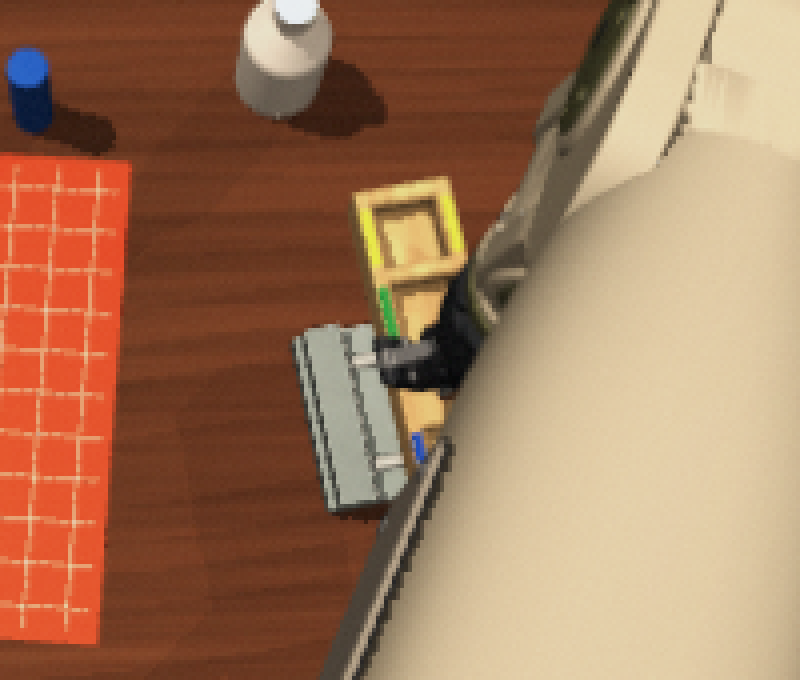

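View pics/w4.png

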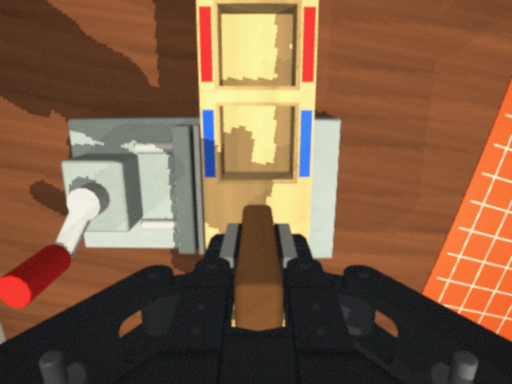

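```bash
python3 - <<'E'
from h import *
w=cam("wrist"); save(w,"w4z",(60,110,360,270),2.6)
E
```

```text
(no output)
```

View pics/w4z.png

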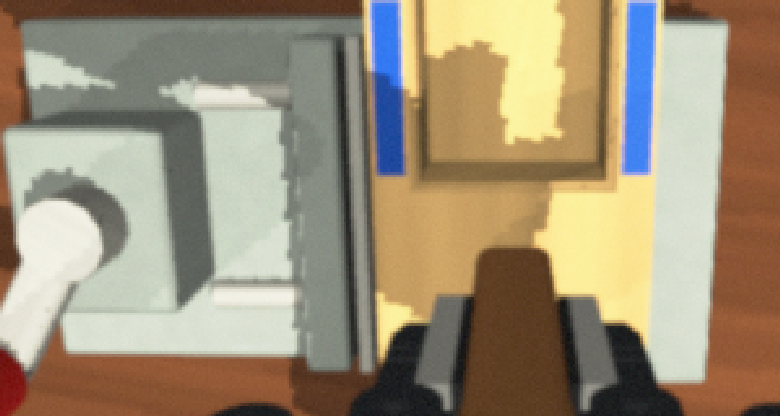

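```bash
python3 - <<'E'
from h import *
w=cam("wrist"); st(); f=lambda x,y:(x/2.6-.5+60,y/2.6-.5+110)
P={}
for n,p,z in [("fja",(727,22),.04),("fjb",(706,382),.04),("pa",(357,38),.039),("pb",(373,372),.039),("ja",(292,38),.042),("jb",(308,368),.042),("hub",(60,235),.072),("bedb",(65,353),.02),("beda",(22,20),.02)]:
    P[n]=plane(w,[f(*p)],z)[0,:2]; print(n,np.round(P[n],4))
for a,b in [("fja","fjb"),("pa","pb"),("ja","jb"),("beda","bedb")]:
    d=P[b]-P[a]; print(a,b,np.linalg.norm(d),np.arctan2(d[1],d[0]))
th=.163; y=np.array([-np.sin(th),np.cos(th)]);x=np.array([np.cos(th),np.sin(th)])
fm=(P["fja"]+P["fjb"])/2; O=fm-.054*y; print("O",O)
for n in P: print(n,np.round([(P[n]-O)@x*1000,(P[n]-O)@y*1000],1))
kn=plane(w,[(15,292)],.124)[0,:2]; print("knob",kn,[(kn-O)@x*1000,(kn-O)@y*1000])
E
```

```text
t 5.15 tcp [ 53.02 -17.35  15.45] yaxis ang 1.7347 F [ 0.3 -0.7 -2.5] gap 14.9 j [-0.46  0.32 -0.13  1.13 -0.   -0.62]
fja [ 0.4673 -0.1186]
fjb [ 0.585  -0.0988]
pa [ 0.4905 -0.2287]
pb [ 0.6001 -0.2105]
ja [ 0.4933 -0.2477]
jb [ 0.6007 -0.2319]
hub [ 0.5561 -0.3013]
bedb [ 0.622  -0.3257]
beda [ 0.5035 -0.3439]
fja fjb 0.11933323264674735 0.16671556524435133
pa pb 0.11104381320358093 0.16498122804186424
ja jb 0.1085538717947487 0.14628978561673997
beda bedb 0.11983263897806265 0.1526443882722393
O [ 0.53493388 -0.1619691 ]
fja [-59.7  53.8]
fjb [59.7 54.2]
pa [-54.7 -58.7]
pb [ 56.4 -58.4]
ja [-54.9 -77.8]
jb [ 53.6 -79.7]
hub [  -1.7 -141. ]
bedb [  59.3 -175.7]
beda [ -60.5 -174.4]
knob [ 0.6057601  -0.31861407] [np.float64(44.46719352884569), np.float64(-166.06224511899956)]
```

Request:
step_arm([
  [[0, 0.2, -2.5], 0, 235],
  [[0.1, 0.3, -5], 0, 235],
  [[0.2, 0.4, -6.2], 0, 235],
  [[0.2, 0.4, -6.6], 0, 235],
  [[0.2, 0.4, -6.7], 0, 235],
])

```text
clock: 5.78
tcp_pos: [0.5327, -0.1695, 0.088]
orientation: [-0.005, -0.082, 0.997, 0.0]
wrist_force: [-0.5, -0.4, -3.1]
finger_gap: 0.0154
```

```bash
python3 - <<'E'
from h import *
s=st(); w=cam("wrist"); save(w,"w5")
E
```

```text
t 5.78 tcp [ 53.27 -16.95   8.8 ] yaxis ang 1.7351 F [-0.5 -0.4 -3.1] gap 15.4 j [-0.45  0.37 -0.23  0.97 -0.   -0.61]
```

View pics/w5.png

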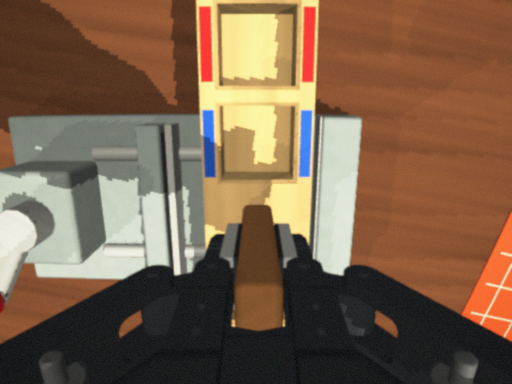

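The caddy hangs between the jaws with a clear gap on both sides. I'll lower the last few millimetres and release it.

Request:
step_arm([
  [[0, 0, -0.1], 0, 235],
  [[0, 0, -0.2], 0, 235],
  [[0, 0, -0.3], 0, 235],
  [[0, 0, -0.35], 0, 235],
])

```text
clock: 6.32
tcp_pos: [0.5328, -0.1699, 0.0853]
orientation: [-0.004, -0.082, 0.997, -0.0]
wrist_force: [-3.8, -0.2, 5.0]
finger_gap: 0.0151
```

```bash
python3 - <<'E'
from h import *
s=st()
E
```

```text
t 6.33 tcp [ 53.28 -16.99   8.53] yaxis ang 1.7348 F [-3.8 -0.2  5. ] gap 15.1 j [-0.45  0.37 -0.24  0.97 -0.   -0.61]
```

Contact is showing (Fz went from −3 to +5 N), so I release and rise.

Request:
step_arm([
  [[0, 0, 0], 0, 170],
  [[0, 0, 0], 0, 0],
  [[0, 0, 0], 0, 0],
  [[0, 0, 0], 0, 0],
  [[0, 0, 0], 0, 0],
])

```text
clock: 6.95
tcp_pos: [0.5328, -0.1699, 0.0853]
orientation: [-0.004, -0.082, 0.997, -0.0]
wrist_force: [-0.7, -0.3, 0.4]
finger_gap: 0.0852
```

Request:
step_arm([
  [[0, 0, 4], 0, 0],
  [[0, 0, 8], 0, 0],
  [[0, -4, 11], 0, 0],
  [[0, -8, 12], 0, 0],
  [[0, -8, 12], 0, 0],
])

```text
clock: 7.58
tcp_pos: [0.5334, -0.2528, 0.2062]
orientation: [-0.003, -0.08, 0.997, -0.001]
wrist_force: [-0.3, -0.0, -0.5]
finger_gap: 0.0852
```

```bash
python3 - <<'E'
from h import *
s=st(); w=cam("wrist"); save(w,"w6")
E
```

```text
t 7.58 tcp [ 53.34 -25.28  20.62] yaxis ang 1.7315 F [-0.3 -0.  -0.5] gap 85.2 j [-0.58  0.35  0.04  1.26 -0.01 -0.74]
```

View pics/w6.png

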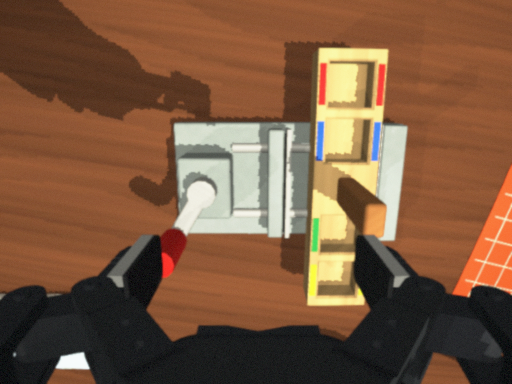

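Request:
step_arm([
  [[3, -1, 0], 0, 0],
  [[6, -2, 0], 0, 0],
  [[9, -3, 0], 0, 0],
  [[9, -3, 0], 0, 0],
])

```text
clock: 8.12
tcp_pos: [0.6239, -0.28, 0.2032]
orientation: [-0.005, -0.082, 0.997, 0.001]
wrist_force: [-0.4, -0.4, -0.3]
finger_gap: 0.0858
```

```bash
python3 - <<'E'
from h import *
s=st(); w=cam("wrist"); save(w,"w7")
print(proj(w,[[.6058,-.3186,.124],[.5558,-.301,.072]]))
E
```

```text
t 8.12 tcp [ 62.39 -28.    20.32] yaxis ang 1.7343 F [-0.4 -0.4 -0.3] gap 85.8 j [-0.54  0.55  0.34  1.37 -0.01 -0.7 ]
[[207.14905423 161.56283105]
 [245.65950132  94.86904775]]
```

View pics/w7.png

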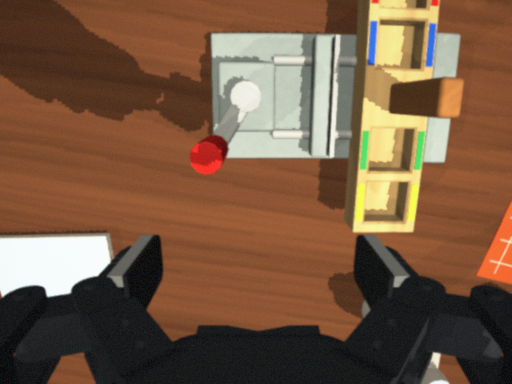

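```bash
python3 - <<'E'
from meas import *
w=cam("wrist"); h=hsv(w)
m=((h[...,0]<6)|(h[...,0]>174))&(h[...,1]>180)
for v in (60,180,200,215,225): 
    b=[x for x in blob(m&(h[...,2]>v)) if 180<x[1][0]<235 and 120<x[1][1]<190]
    if b:
        b=max(b,key=lambda b:b[0]); print(v,b[0],b[1],plane(w,[b[1]],.124)[0])
save(w,"w7z",(180,70,270,190),5)
P=[]
k=caddy(w,.055,(340,0,445,235),100)
E
```

```text
60 1091 [207.63428048 155.99358387] [ 0.60080865 -0.31849983  0.124     ]
180 767 [204.7601043  159.52933507] [ 0.60361618 -0.3201796   0.124     ]
200 290 [206.44482759 167.83103448] [ 0.60930796 -0.31827131  0.124     ]
215 258 [206.68992248 167.94186047] [ 0.60935903 -0.31809024  0.124     ]
225 243 [206.6872428  168.05761317] [ 0.60944188 -0.31808175  0.124     ]
red [(34, [433.6, 2.8]), (19, [373.9, 1.4])]
yellow [(313, [358.8, 203.7]), (290, [411.7, 203.3])]
green [(207, [418.3, 150.7]), (204, [363.4, 150.4])]
blue [(254, [371.2, 43.9]), (253, [429.6, 45.7])]
caddy centre [ 0.5394 -0.1686] yaw 0.1582 res mm [[5.4, 0.9], [2.8, 0.4], [-1.3, -0.2], [-6.8, -1.1]] scale 0.938
```

View pics/w7z.png

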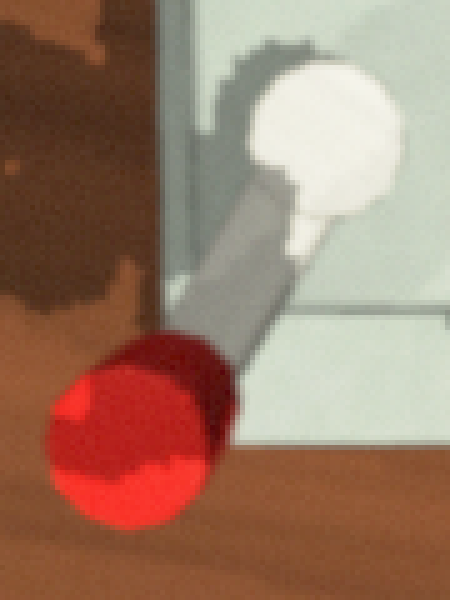

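```bash
python3 - <<'E'
from meas import *
w=cam("wrist"); 
kn=plane(w,[(205.5,158.9)],.124)[0,:2]; hub=plane(w,[(180+326/5-.5,70+138/5-.5)],.076)[0,:2]; print("knob",kn,"hub",hub, np.linalg.norm(kn-hub))
O=np.array([.535,-.162]); th=.161
x=np.array([np.cos(th),np.sin(th)]);y=np.array([-np.sin(th),np.cos(th)])
ax=O-.14*y; v=kn-ax; print("axis",ax,"rel",v@x,v@y,"a",np.arctan2(-(v@y),v@x), np.linalg.norm(v))
v=kn-hub; print("a hub",np.arctan2(-(v@y),v@x))
S=dict(yellow=([358.8,203.7],[411.7,203.3]),green=([418.3,150.7],[363.4,150.4]),blue=([371.2,43.9],[429.6,45.7]))
P=np.array([plane(w,S[k],.055)[:,:2].mean(0) for k in S]);X=np.array([XS[k] for k in S]);A=np.c_[X,np.ones(3)];k=np.linalg.lstsq(A,P,rcond=None)[0]
print(k,np.arctan2(k[0,1],k[0,0])); d=k[1]-O; print("caddy in vise",d@x,d@y)
E
```

```text
knob [ 0.60263948 -0.31977641] hub [ 0.5560643  -0.30102747] 0.05020726791961114
axis [ 0.55744275 -0.30018945] rel 0.04147233076966405 -0.026578928747488482 a 0.5699396491672193 0.04925843758009883
a hub 0.5437045125899387
[[ 0.9948384   0.15872119]
 [ 0.53497183 -0.16896858]] 0.15821128982402874
caddy in vise -0.0011449082742402965 -0.006873939834833714
```

Request:
step_arm([
  [[-2.1, -4, 0], 0, 0],
  [[-2.1, -4, -3], 0, 0],
  [[-2.1, -4, -6], 0, 0],
  [[-2.1, -4, -6], 0, 0],
])

```text
clock: 8.78
tcp_pos: [0.5986, -0.3181, 0.1424]
orientation: [-0.007, -0.081, 0.997, 0.002]
wrist_force: [0.2, 0.6, -1.1]
finger_gap: 0.0854
```

```bash
python3 - <<'E'
from h import *
s=st(); w=cam("wrist"); save(w,"w8")
E
```

```text
t 8.78 tcp [ 59.86 -31.81  14.24] yaxis ang 1.7333 F [ 0.2  0.6 -1.1] gap 85.4 j [-0.6   0.56  0.21  1.23 -0.01 -0.77]
```

View pics/w8.png

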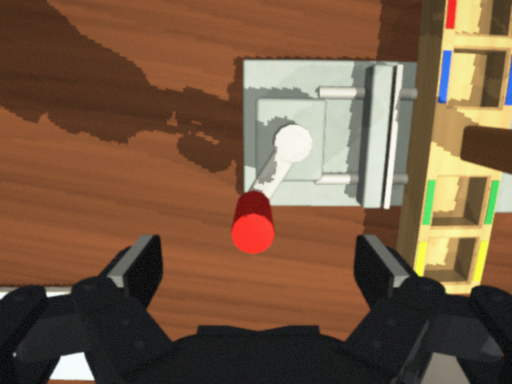

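```bash
python3 - <<'E'
from h import *
s=st(); w=cam("wrist")
print(plane(w,[(253.5,232)],.124), s["tcp_pos"])
E
```

```text
t 8.82 tcp [ 59.97 -31.88  14.44] yaxis ang 1.7335 F [ 0.9 -0.4  0.1] gap 85.6 j [-0.6   0.56  0.21  1.23 -0.01 -0.77]
[[ 0.60429801 -0.3200948   0.124     ]] [ 0.599723   -0.31877607  0.14435731]
```

Request:
step_arm([
  [[0.4, -0.1, 0], 0, 0],
  [[0.4, -0.1, -3], 0, 0],
  [[0.4, -0.1, -5.6], 0, 0],
  [[0.4, -0.1, -5.6], 0, 0],
])

```text
clock: 9.38
tcp_pos: [0.6041, -0.3196, 0.0887]
orientation: [-0.006, -0.082, 0.997, 0.001]
wrist_force: [-0.1, -0.6, 1.1]
finger_gap: 0.0855
```

Request:
step_arm([
  [[0, 0, 0], 0, 120],
  [[0, 0, 0], 0, 230],
  [[0, 0, 0], 0, 230],
  [[0, 0, 0], 0, 230],
  [[0, 0, 0], 0, 230],
], newtons=30)

```text
clock: 10.0
tcp_pos: [0.6046, -0.3201, 0.0897]
orientation: [-0.005, -0.081, 0.997, 0.001]
wrist_force: [0.3, -0.7, 3.9]
finger_gap: 0.0233
```

```bash
python3 - <<'E'
from h import *
s=st()
p=s["tcp_pos"][:2]; ax=np.array([.5565,-.3008]); v=p-ax; print(np.linalg.norm(v),np.arctan2(v[1],v[0]), "a",.161-np.arctan2(v[1],v[0]))
E
```

```text
t 10.0 tcp [ 60.46 -32.01   8.97] yaxis ang 1.7339 F [ 0.3 -0.7  3.9] gap 23.3 j [-0.6   0.6   0.14  1.12 -0.01 -0.76]
0.05183344136636795 -0.38079458354960466 a 0.5417945835496046
```

```bash
cat > crank.py <<'E'
from h import *
import sys
def plan(a_list,ax,th=.161,r=.05,zt=None):
    s=st(); p=s["tcp_pos"]
    for a in a_list:
        f=th-a; q=np.array(ax)+r*np.array([np.cos(f),np.sin(f)])
        print(round(a,2),np.round((q-p[:2])*100,1).tolist())
    return s
def where(ax,th=.161):
    p=env.get_state()["tcp_pos"][:2]; v=p-np.array(ax); print("r",np.linalg.norm(v).round(4),"a",(th-np.arctan2(v[1],v[0]))%(2*np.pi))
E
python3 - <<'E'
from crank import *
plan([.75,1.0,1.25,1.5,1.75],(.558,-.3015)); where((.558,-.3015))
E
```

```text
t 10.0 tcp [ 60.46 -32.01   8.97] yaxis ang 1.7339 F [ 0.3 -0.7  3.9] gap 23.3 j [-0.6   0.6   0.14  1.12 -0.01 -0.76]
0.75 [-0.5, -0.9]
1.0 [-1.3, -1.9]
1.25 [-2.3, -2.6]
1.5 [-3.5, -3.0]
1.75 [-4.8, -3.1]
r 0.0502 a 0.5399538121519436
```

Request:
step_arm([
  [[-0.5, -0.9, 0], 0, 230],
  [[-1.3, -1.9, 0], 0, 230],
  [[-2.3, -2.6, 0], 0, 230],
  [[-3.5, -3.0, 0], 0, 230],
  [[-4.8, -3.1, 0], 0, 230],
])

```text
clock: 10.62
tcp_pos: [0.556, -0.3512, 0.0896]
orientation: [-0.005, -0.081, 0.997, 0.001]
wrist_force: [4.0, 5.7, 2.0]
finger_gap: 0.0228
```

```bash
python3 - <<'E'
from crank import *
plan([2.0,2.25,2.5,2.75,3.0,3.25],(.558,-.3015)); where((.558,-.3015))
E
```

```text
t 10.62 tcp [ 55.6  -35.12   8.96] yaxis ang 1.7336 F [4.  5.7 2. ] gap 22.8 j [-0.68  0.55  0.05  1.08 -0.01 -0.85]
2.0 [-1.1, 0.1]
2.25 [-2.3, 0.6]
2.5 [-3.3, 1.4]
2.75 [-4.1, 2.3]
3.0 [-4.6, 3.5]
3.25 [-4.8, 4.7]
r 0.0497 a 1.7720006119545562
```

Request:
step_arm([
  [[-1.1, 0.2, 0], 0, 230],
  [[-2.3, 0.7, 0], 0, 230],
  [[-3.3, 1.4, 0], 0, 230],
  [[-4.1, 2.4, 0], 0, 230],
  [[-4.6, 3.5, 0], 0, 230],
])

```text
clock: 11.25
tcp_pos: [0.5109, -0.3176, 0.0898]
orientation: [-0.003, -0.081, 0.997, -0.0]
wrist_force: [8.4, -0.3, -3.0]
finger_gap: 0.0232
```

```bash
python3 - <<'E'
from crank import *
plan([3.25,3.5,3.75,4.,4.25,4.5],(.558,-.3012)); where((.558,-.3012))
E
```

```text
t 11.25 tcp [ 51.09 -31.76   8.98] yaxis ang 1.7327 F [ 8.4 -0.3 -3. ] gap 23.2 j [-0.69  0.44 -0.12  1.01 -0.   -0.85]
3.25 [-0.3, 1.4]
3.5 [-0.2, 2.6]
3.75 [0.2, 3.8]
4.0 [0.9, 4.9]
4.25 [1.8, 5.7]
4.5 [2.9, 6.3]
r 0.0499 a 2.9668831290127393
```

Request:
step_arm([
  [[-0.2, 1.4, 0], 0, 230],
  [[-0.1, 2.6, 0], 0, 230],
  [[0.3, 3.8, 0], 0, 230],
  [[1.0, 4.8, 0], 0, 230],
  [[1.9, 5.6, 0], 0, 230],
])

```text
clock: 11.88
tcp_pos: [0.5294, -0.2602, 0.0897]
orientation: [-0.004, -0.081, 0.997, 0.0]
wrist_force: [-2.9, -1.7, 3.1]
finger_gap: 0.0231
```

```bash
python3 - <<'E'
from crank import *
plan([4.5,4.75,5,5.25,5.5,5.75],(.5585,-.3015)); where((.5585,-.3015))
E
```

```text
t 11.88 tcp [ 52.94 -26.02   8.97] yaxis ang 1.7331 F [-2.9 -1.7  3.1] gap 23.1 j [-0.59  0.42 -0.15  1.   -0.   -0.75]
4.5 [1.1, 0.5]
4.75 [2.3, 0.8]
5 [3.5, 0.8]
5.25 [4.7, 0.5]
5.5 [5.8, -0.1]
5.75 [6.8, -0.9]
r 0.0505 a 4.259480977855093
```

Request:
step_arm([
  [[1.1, 0.5, 0], 0, 230],
  [[2.3, 0.7, 0], 0, 230],
  [[3.5, 0.7, 0], 0, 230],
  [[4.7, 0.4, 0], 0, 230],
  [[5.8, -0.1, 0], 0, 230],
])

```text
clock: 12.5
tcp_pos: [0.5884, -0.2607, 0.0896]
orientation: [-0.004, -0.082, 0.997, 0.001]
wrist_force: [-4.2, -0.4, 5.1]
finger_gap: 0.0229
```

```bash
python3 - <<'E'
from crank import *
plan([5.5,5.7,5.9,6.1,6.2,6.3,6.4,6.5],(.558,-.3013)); where((.558,-.3013))
E
```

```text
t 12.5 tcp [ 58.84 -26.07   8.96] yaxis ang 1.7341 F [-4.2 -0.4  5.1] gap 22.9 j [-0.54  0.52  0.01  1.07 -0.   -0.7 ]
5.5 [-0.1, -0.0]
5.7 [0.6, -0.7]
5.9 [1.2, -1.5]
6.1 [1.7, -2.4]
6.2 [1.8, -2.9]
6.3 [1.9, -3.3]
6.4 [2.0, -3.8]
6.5 [2.0, -4.3]
r 0.0507 a 5.515745693544755
```

Request:
step_arm([
  [[0.6, -0.7, 0], 0, 230],
  [[1.2, -1.5, 0], 0, 230],
  [[1.7, -2.4, 0], 0, 230],
  [[1.8, -2.9, 0], 0, 230],
  [[1.9, -3.3, 0], 0, 230],
])

```text
clock: 13.12
tcp_pos: [0.608, -0.2939, 0.0896]
orientation: [-0.004, -0.082, 0.997, 0.001]
wrist_force: [-2.1, 3.1, 5.2]
finger_gap: 0.0231
```

```bash
python3 - <<'E'
from crank import *
plan([6.3,6.4,6.45,6.5],(.558,-.3013)); where((.558,-.3013))
E
```

```text
t 13.12 tcp [ 60.8  -29.39   8.96] yaxis ang 1.734 F [-2.1  3.1  5.2] gap 23.1 j [-0.57  0.58  0.11  1.11 -0.   -0.73]
6.3 [-0.1, -0.0]
6.4 [-0.0, -0.5]
6.45 [-0.0, -0.8]
6.5 [-0.0, -1.0]
r 0.0506 a 0.013427355553870507
```

Request:
step_arm([
  [[0, -0.3, 0], 0, 230],
  [[0, -0.5, 0], 0, 230],
  [[0, -0.5, 0], 0, 230],
])

```text
clock: 13.5
tcp_pos: [0.6084, -0.2989, 0.0897]
orientation: [-0.003, -0.082, 0.997, 0.001]
wrist_force: [-1.4, 2.8, 4.5]
finger_gap: 0.0231
```

```bash
python3 - <<'E'
from crank import *
st(); where((.558,-.3013))
E
```

```text
t 13.5 tcp [ 60.84 -29.89   8.97] yaxis ang 1.734 F [-1.4  2.8  4.5] gap 23.1 j [-0.57  0.58  0.12  1.11 -0.   -0.74]
r 0.0505 a 0.11255389896924559
```

Request:
step_arm([
  [[0, -0.2, 0], 0, 230],
  [[0, -0.3, 0], 0, 230],
])

```text
clock: 13.75
tcp_pos: [0.6085, -0.3015, 0.0896]
orientation: [-0.003, -0.082, 0.997, 0.002]
wrist_force: [-2.5, 4.5, 6.2]
finger_gap: 0.0235
```

```bash
python3 - <<'E'
from crank import *
st(); where((.558,-.3013)); w=cam("wrist"); save(w,"w9")
E
```

```text
t 13.75 tcp [ 60.85 -30.15   8.96] yaxis ang 1.7342 F [-2.5  4.5  6.2] gap 23.5 j [-0.58  0.59  0.12  1.11 -0.   -0.74]
r 0.0505 a 0.16497221992922298
```

View pics/w9.png

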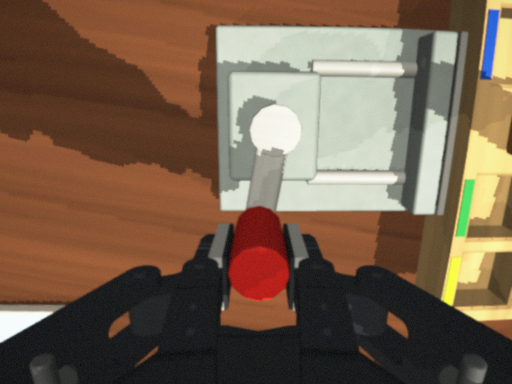

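The pad sits against the caddy and the knob force is rising (4.5 N at about 6.45 rad). I'll release the knob, rise, and look at the clamped caddy.

Request:
step_arm([
  [[0, 0, 0], 0, 0],
  [[0, 0, 0], 0, 0],
  [[0, 0, 0], 0, 0],
  [[0, 0, 0], 0, 0],
])

```text
clock: 14.3
tcp_pos: [0.6086, -0.3018, 0.0895]
orientation: [-0.003, -0.082, 0.997, 0.002]
wrist_force: [0.3, -0.3, -0.6]
finger_gap: 0.0856
```

Request:
step_arm([
  [[0, 0, 4], 0, 0],
  [[0, 0, 9], 0, 0],
  [[-2, 5, 13], 0, 0],
  [[-4, 10, 14], 0, 0],
  [[-5, 13, 14], 0, 0],
])

```text
clock: 14.92
tcp_pos: [0.5584, -0.17, 0.2317]
orientation: [-0.002, -0.082, 0.997, 0.001]
wrist_force: [0.0, -0.4, 0.0]
finger_gap: 0.0855
```

Request:
step_arm([
  [[0, 0, 0], 0, 0],
  [[0, 0, 0], 0, 0],
])

```text
clock: 15.18
tcp_pos: [0.5588, -0.1704, 0.2321]
orientation: [-0.001, -0.082, 0.997, 0.001]
wrist_force: [-0.7, -0.5, -0.9]
finger_gap: 0.0853
```

```bash
python3 - <<'E'
from meas import *
st(); w=cam("wrist"); save(w,"w10"); 
try: caddy(w,.055,(160,0,400,300))
except Exception as e: print(e)
E
```

```text
t 15.18 tcp [ 55.88 -17.04  23.21] yaxis ang 1.7352 F [-0.7 -0.5 -0.9] gap 85.3 j [-0.43  0.33  0.08  1.32  0.   -0.6 ]
red [(166, [299.1, 42.3]), (156, [243.5, 41.0])]
yellow [(242, [244.3, 235.1]), (233, [292.8, 234.6])]
green [(156, [294.5, 189.4]), (153, [244.1, 188.5])]
blue [(183, [297.5, 97.0]), (168, [243.8, 97.7])]
caddy centre [ 0.5346 -0.1618] yaw 0.1589 res mm [[-0.1, -0.1], [0.3, 0.0], [-0.6, -0.1], [0.3, 0.1]] scale 1.002
```

View pics/w10.png

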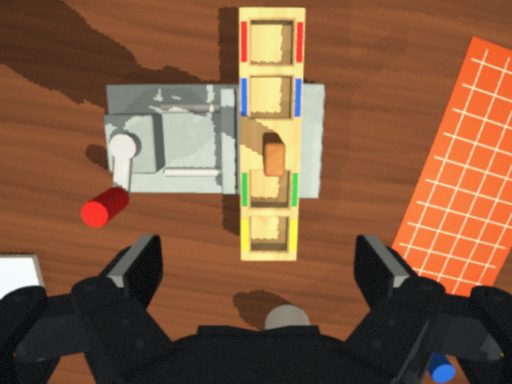

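The caddy is clamped at (0.5346, −0.1618) with yaw 0.159, which matches my estimate of the vise seat. Now to the blocks.

Request:
step_arm([
  [[-0.2, 6, 0], 0, 0],
  [[-0.4, 12, 0], 0, 0],
  [[-0.6, 18, 0], 0, 0],
  [[-0.8, 24, 0], -0.05, 0],
  [[-1, 30, 0], -0.1, 0],
])

```text
clock: 15.85
tcp_pos: [0.5497, 0.1299, 0.2311]
orientation: [-0.002, -0.03, 1.0, 0.001]
wrist_force: [1.1, 0.6, 0.2]
finger_gap: 0.0856
```

Request:
step_arm([
  [[0, 5, 0], -0.05, 0],
  [[0, 10, 0], -0.1, 0],
  [[0, 15, 0], -0.1, 0],
  [[0, 15, 0], -0.1, 0],
  [[0, 15, 0], -0.1, 0],
])

```text
clock: 16.48
tcp_pos: [0.5503, 0.2792, 0.2302]
orientation: [-0.002, 0.02, 1.0, 0.001]
wrist_force: [0.2, 0.2, 0.2]
finger_gap: 0.0855
```

```bash
python3 - <<'E'
from meas import *
st(); w=cam("wrist"); save(w,"w11"); t=cam("top"); save(t,"t11")
E
```

```text
t 16.48 tcp [55.03 27.92 23.02] yaxis ang 1.5303 F [0.2 0.2 0.2] gap 85.5 j [0.34 0.4  0.17 1.34 0.   0.38]
```

View pics/w11.png

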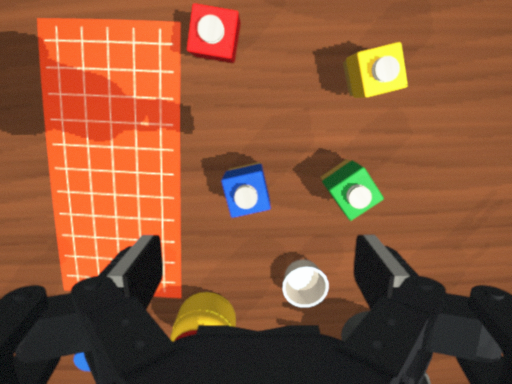

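View pics/t11.png

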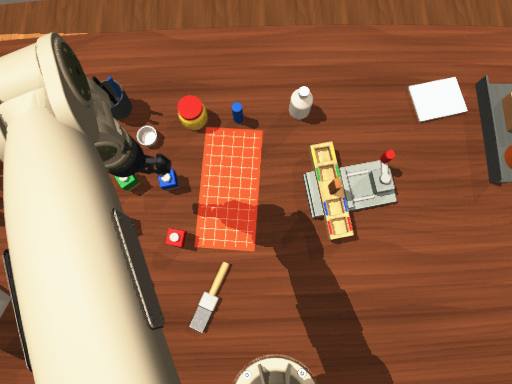

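Red has been knocked aside: in the top view it went from (158,230) to (176,237). All four blocks are visible in the wrist view, so I measure each one.

```bash
cat >> meas.py <<'E'
BR=dict(red=((0,6),(172,180)),yellow=((24,34),),green=((50,78),),blue=((103,125),))
def block(c,k,box,verbose=True):
    """pose of a standing block: top face (z .062) + bobbin"""
    x0,y0,x1,y1=box; h=hsv(c)[y0:y1,x0:x1]
    m=np.zeros(h.shape[:2],bool)
    for a,b in BR[k]: m|=(h[...,0]>=a)&(h[...,0]<=b)
    m&=(h[...,1]>110)&(h[...,2]>50)
    v=h[...,2][m]; th,_=cv2.threshold(v.reshape(-1,1),0,255,cv2.THRESH_OTSU)
    b=max(blob(m),key=lambda b:b[0])[2]
    wm=(h[...,1]<60)&(h[...,2]>120); hull0=np.zeros(m.shape,np.uint8)
    cn=max(cv2.findContours(b.astype(np.uint8),cv2.RETR_EXTERNAL,cv2.CHAIN_APPROX_NONE)[0],key=cv2.contourArea)
    cv2.drawContours(hull0,[cv2.convexHull(cn)],-1,1,-1)
    wm&=hull0>0
    wb=max(blob(wm),key=lambda b:b[0]); bob=plane(c,[wb[1]+[x0,y0]],.072)[0,:2]
    top=(b&(h[...,2]>th))|wb[2]
    tb=max(blob(cv2.morphologyEx(top.astype(np.uint8),cv2.MORPH_CLOSE,np.ones((3,3)))),key=lambda b:b[0])[2]
    cn=max(cv2.findContours(tb.astype(np.uint8),cv2.RETR_EXTERNAL,cv2.CHAIN_APPROX_NONE)[0],key=cv2.contourArea).reshape(-1,2)+[x0,y0]
    W=plane(c,cn,.062)[:,:2]; r=cv2.minAreaRect((W*1000).astype(np.float32))
    ang=np.radians(r[2]); ang=(ang+np.pi/4)%(np.pi/2)-np.pi/4
    if verbose: print(k,"otsu",th,"bobbin",np.round(bob,4),"top rect ctr",np.round(np.array(r[0])/1000,4),"size",np.round(r[1],1),"yaw mod90",round(float(ang),3))
    return bob,np.array(r[0])/1000,ang
E
python3 - <<'E'
from meas import *
w=cam("wrist"); save(w,"w11z",(180,0,420,225),3.3)
for k,b in dict(red=(180,0,250,70),yellow=(335,35,415,105),blue=(215,155,280,225),green=(312,152,390,226)).items(): block(w,k,b)
E
```

```text
red otsu 195.0 bobbin [0.4221 0.2435] top rect ctr [0.4216 0.2435] size [41.7 41.8] yaw mod90 -0.209
yellow otsu 239.0 bobbin [0.4609 0.3979] top rect ctr [0.4607 0.3989] size [41.  40.5] yaw mod90 0.211
blue otsu 181.0 bobbin [0.575  0.2664] top rect ctr [0.5757 0.2666] size [41.  41.3] yaw mod90 0.189
green otsu 159.0 bobbin [0.5793 0.3772] top rect ctr [0.5801 0.3783] size [40.7 40.9] yaw mod90 0.584
```

View pics/w11z.png

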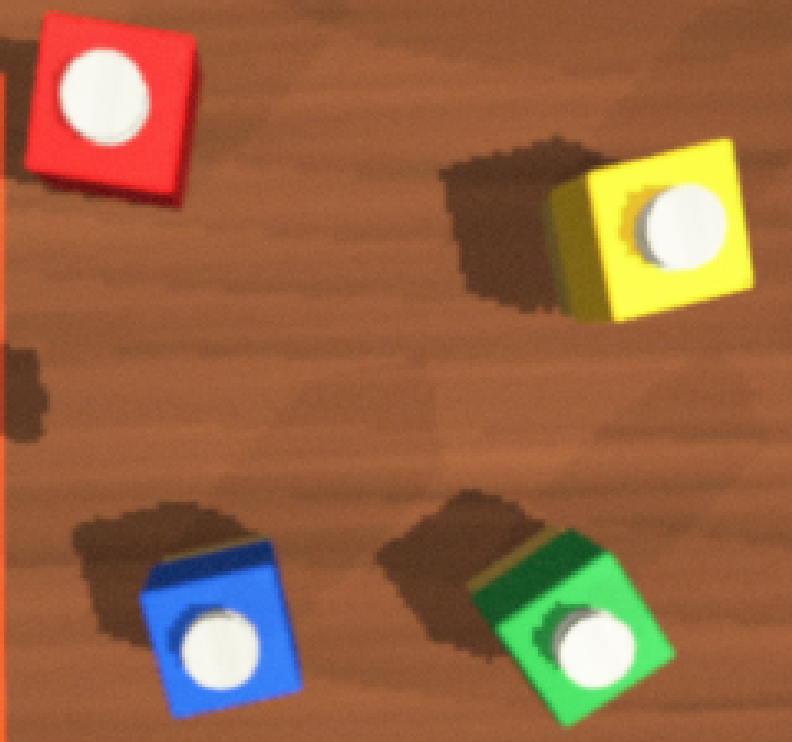

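Request:
step_arm([
  [[2.5, -1.3, -2], 0.15, 0],
  [[2.5, -1.3, -7], 0.23, 0],
  [[2.5, -1.3, -11], 0.23, 0],
  [[2.5, -1.3, -11], 0.23, 0],
])

```text
clock: 17.12
tcp_pos: [0.5729, 0.2632, 0.1177]
orientation: [-0.005, -0.093, 0.996, -0.0]
wrist_force: [-0.3, 0.1, 0.3]
finger_gap: 0.0858
```

```bash
python3 - <<'E'
from meas import *
s=st(); w=cam("wrist"); save(w,"w12"); 
b=[575.5,266.5]
p=s["tcp_pos"]; print((.5755-p[0])*100,(.2665-p[1])*100,(.036-p[2])*100)
E
```

```text
t 17.12 tcp [57.29 26.32 11.77] yaxis ang 1.7565 F [-0.3  0.1  0.3] gap 85.8 j [0.3  0.48 0.01 1.11 0.   0.12]
0.2627492546103727 0.33369425825620636 -8.167295016310439
```

View pics/w12.png

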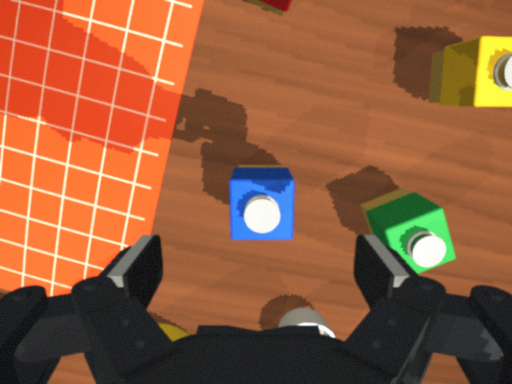

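```bash
python3 - <<'E'
from meas import *
w=cam("wrist"); s=st()
b,r,a=block(w,"blue",(220,155,305,250)); p=s["tcp_pos"]; print((r-p[:2])*100)
E
```

```text
t 17.23 tcp [57.58 26.47 12.22] yaxis ang 1.7573 F [-0.1  0.2  1.4] gap 85.1 j [0.3  0.48 0.02 1.12 0.   0.12]
blue otsu 196.0 bobbin [0.5749 0.2662] top rect ctr [0.5758 0.2665] size [40.  40.8] yaw mod90 0.186
[0.00151756 0.18410464]
```

Request:
step_arm([
  [[0, 0.15, -3], 0, 0],
  [[0, 0.15, -6], 0, 0],
  [[0, 0.15, -8], 0, 0],
  [[0, 0.15, -8.6], 0, 0],
  [[0, 0.15, -8.6], 0, 0],
])

```text
clock: 17.85
tcp_pos: [0.577, 0.2664, 0.0378]
orientation: [-0.0, -0.093, 0.996, 0.001]
wrist_force: [0.9, 0.1, 0.0]
finger_gap: 0.0856
```

```bash
python3 - <<'E'
from meas import *
s=st(); p=s["tcp_pos"]; print((np.array([.5755,.2665])-p[:2])*100)
E
```

```text
t 17.85 tcp [57.7  26.64  3.78] yaxis ang 1.7571 F [0.9 0.1 0. ] gap 85.6 j [ 0.31  0.54 -0.09  0.93  0.    0.12]
[-0.15174106  0.00701226]
```

Request:
step_arm([
  [[-0.1, 0, -0.2], 0, 60],
  [[-0.1, 0, -0.2], 0, 160],
  [[-0.1, 0, -0.2], 0, 200],
  [[-0.1, 0, -0.2], 0, 200],
  [[-0.1, 0, -0.2], 0, 200],
], newtons=40)

```text
clock: 18.48
tcp_pos: [0.5767, 0.2665, 0.0368]
orientation: [0.001, -0.093, 0.996, 0.001]
wrist_force: [-0.7, -1.1, 6.1]
finger_gap: 0.0411
```

Request:
step_arm([
  [[0, 0, 0.5], 0, 200],
  [[0, 0, 4], 0, 200],
  [[0, 0, 8], 0, 200],
  [[0, 0, 11], 0, 200],
  [[0, 0, 11], 0, 200],
])

```text
clock: 19.1
tcp_pos: [0.5783, 0.2671, 0.1495]
orientation: [0.003, -0.093, 0.996, 0.002]
wrist_force: [0.3, 0.2, -1.5]
finger_gap: 0.0411
```

```bash
python3 - <<'E'
from meas import *
s=st(); w=cam("wrist"); save(w,"w13")
E
```

```text
t 19.1 tcp [57.83 26.71 14.95] yaxis ang 1.7572 F [ 0.3  0.2 -1.5] gap 41.1 j [0.31 0.46 0.06 1.17 0.   0.12]
```

View pics/w13.png

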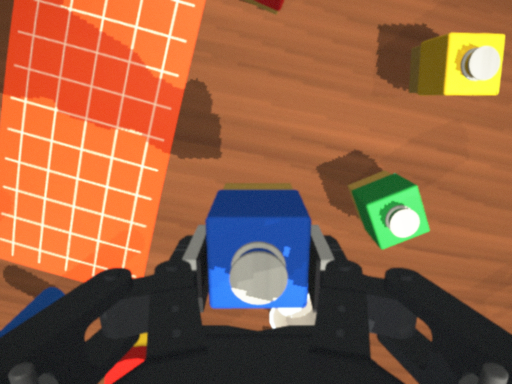

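```bash
cat >> meas.py <<'E'
def held(c,k,box,off):
    """held block centre rel. to TCP; off = TCP height above foot bottom"""
    s=env.get_state(); p=s["tcp_pos"]; x0,y0,x1,y1=box; h=hsv(c)[y0:y1,x0:x1]
    m=np.zeros(h.shape[:2],bool)
    for a,b in BR[k]: m|=(h[...,0]>=a)&(h[...,0]<=b)
    m&=(h[...,1]>110)&(h[...,2]>50)
    b=max(blob(m),key=lambda b:b[0])[2]
    v=h[...,2][b]; th,_=cv2.threshold(v.reshape(-1,1),0,255,cv2.THRESH_OTSU)
    # front top edge & front bottom edge of block front face: silhouette rows
    ys,xs=np.nonzero(b); print("blob rows",ys.min()+y0,ys.max()+y0,"cols",xs.min()+x0,xs.max()+x0,"otsu",th)
    return p
E
python3 - <<'E'
from meas import *
w=cam("wrist"); save(w,"w13z",(190,175,330,320),5)
s=st()
E
```

```text
t 19.2 tcp [57.63 26.65 14.6 ] yaxis ang 1.7572 F [ 0.5 -0.6 -2. ] gap 41.4 j [0.31 0.46 0.06 1.16 0.   0.12]
```

View pics/w13z.png

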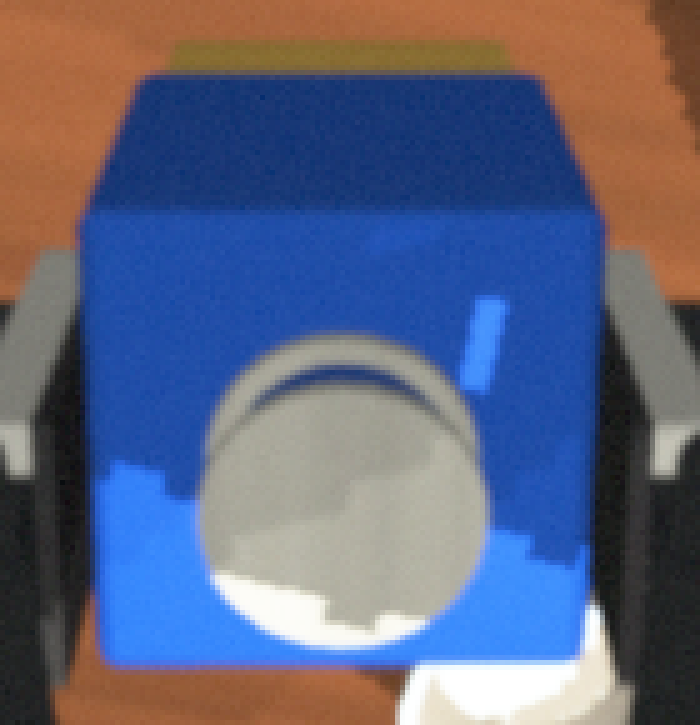

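```bash
cat >> meas.py <<'E'
def heldc(w,f,top4,bob,off,bot2=None):
    s=env.get_state(); p=s["tcp_pos"]; q=s["orientation"]; ww,x,y,z=q
    yv=np.array([2*(x*y-ww*z),1-2*(x*x+z*z)]); yv/=np.linalg.norm(yv); xv=np.array([yv[1],-yv[0]]) # xv ~ world +x side
    b=p[2]-off; T=plane(w,[f(*t) for t in top4],b+.062)[:,:2]; B=plane(w,[f(*bob)],b+.072)[0,:2]
    print("top sides mm",np.round([np.linalg.norm(T[i]-T[(i+1)%4])*1000 for i in range(4)],1))
    for n,c in (("top",T.mean(0)),("bob",B)):
        d=c-p[:2]; print(n,"centre rel tcp along xv,yv mm",np.round([d@xv*1000,d@yv*1000],1))
    e=T[1]-T[0]; print("edge yaw vs tool y",np.arctan2(e[1],e[0])-np.arctan2(yv[1],yv[0]))
    if bot2: 
        F=plane(w,[f(*t) for t in bot2],b+.020)[:,:2]; d=F.mean(0)-p[:2]; print("bottom front edge",np.round([d@xv*1000,d@yv*1000],1),"len",np.linalg.norm(F[0]-F[1])*1000)
E
python3 - <<'E'
from meas import *
w=cam("wrist"); st(); f=lambda x,y:(x/5-.5+190,y/5-.5+175)
heldc(w,f,[(80,210),(604,210),(584,666),(103,666)],(344,514),.0368,[(148,76),(540,76)])
E
```

```text
t 19.25 tcp [57.57 26.63 14.52] yaxis ang 1.7571 F [ 0.2 -0.6 -1.7] gap 41.4 j [0.31 0.46 0.06 1.16 0.   0.12]
top sides mm [41.  41.7 41.2 41.6]
top centre rel tcp along xv,yv mm [0.4 0.5]
bob centre rel tcp along xv,yv mm [0.3 0.5]
edge yaw vs tool y -0.000263635177174093
bottom front edge [-19.6   0.6] len 40.56140857827967
```

Request:
step_arm([
  [[-1, -4, 4], 0, 200],
  [[-2.2, -10, 4.5], 0, 200],
  [[-3.4, -16, 4.5], 0, 200],
  [[-4.6, -22, 4.5], 0, 200],
  [[-5.8, -28, 4.5], 0, 200],
])

```text
clock: 19.88
tcp_pos: [0.5161, -0.0152, 0.1883]
orientation: [-0.002, -0.093, 0.996, 0.001]
wrist_force: [-0.1, 0.1, -0.6]
finger_gap: 0.0414
```

```bash
cat > go.py <<'E'
from h import *
import sys
def to(x,y,z=None,yang=None):
    s=st(); p=s["tcp_pos"]; q=s["orientation"]; w,a,b,c=q
    yv=np.array([2*(a*b-w*c),1-2*(a*a+c*c)]); ya=np.arctan2(yv[1],yv[0])
    print("shift",np.round([(x-p[0])*100,(y-p[1])*100,0 if z is None else (z-p[2])*100],2),"turn",None if yang is None else round(float((yang-ya+np.pi/2)%np.pi-np.pi/2),3))
E
python3 -c "
from go import *
to(.4892,-.1691,.185,1.730)"
```

```text
t 19.88 tcp [51.61 -1.52 18.83] yaxis ang 1.7574 F [-0.1  0.1 -0.6] gap 41.4 j [-0.19  0.22 -0.18  1.17  0.   -0.37]
shift [ -2.69 -15.39  -0.33] turn -0.027
```

Request:
step_arm([
  [[-1, -5, 0], -0.01, 200],
  [[-2, -10, 0], -0.02, 200],
  [[-2.7, -15.4, 0], -0.03, 200],
  [[-2.7, -15.4, 0], -0.03, 200],
  [[-2.7, -15.4, 0], -0.03, 200],
])

```text
clock: 20.5
tcp_pos: [0.4881, -0.1687, 0.1869]
orientation: [-0.003, -0.078, 0.997, 0.002]
wrist_force: [-0.1, 1.1, -0.9]
finger_gap: 0.0414
```

```bash
python3 -c "
from go import *
to(.4892,-.1691,.120,1.730)
w=cam('wrist'); save(w,'w14')"
```

```text
t 20.5 tcp [ 48.81 -16.87  18.69] yaxis ang 1.7267 F [-0.1  1.1 -0.9] gap 41.4 j [-0.49  0.23 -0.18  1.17  0.   -0.64]
shift [ 0.11 -0.04 -6.69] turn 0.003
```

View pics/w14.png

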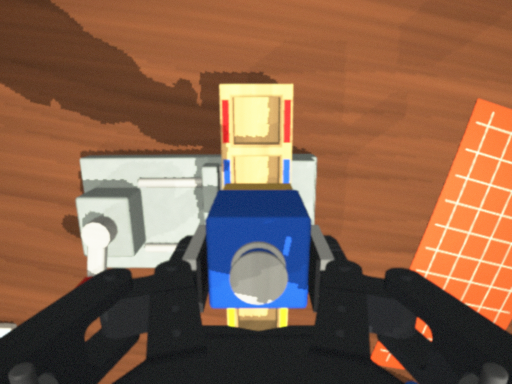

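```bash
python3 - <<'E'
from meas import *
w=cam("wrist"); h=hsv(w); st()
m=((h[...,0]<4)|(h[...,0]>174))&(h[...,1]>120); q=np.zeros_like(m); q[85:160,215:300]=m[85:160,215:300]
bs=sorted(blob(q),key=lambda b:-b[0])[:2]; P=plane(w,[b[1] for b in bs],.055)[:,:2]; print([b[1] for b in bs],P,np.linalg.norm(P[0]-P[1])); d=P[0]-P[1]; 
print("red socket",P.mean(0),"expected [.4398 -.1770]")
E
```

```text
t 20.6 tcp [ 48.87 -16.79  18.75] yaxis ang 1.7289 F [ 1.   0.7 -2. ] gap 41.3 j [-0.49  0.22 -0.18  1.17  0.   -0.64]
[array([224.72916667, 121.125     ]), array([286.47126437, 120.04022989])] [[ 0.44451054 -0.20255609]
 [ 0.43551861 -0.15144131]] 0.05189966720287279
red socket [ 0.44001458 -0.1769987 ] expected [.4398 -.1770]
```

Request:
step_arm([
  [[0, -0.1, -3], 0, 200],
  [[0, -0.1, -6], 0, 200],
  [[0, -0.1, -8.3], 0, 200],
  [[0, -0.1, -8.3], 0, 200],
  [[0, -0.1, -8.3], 0, 200],
])

```text
clock: 21.22
tcp_pos: [0.4893, -0.1682, 0.1053]
orientation: [-0.003, -0.08, 0.997, 0.002]
wrist_force: [0.4, 0.1, -1.0]
finger_gap: 0.041
```

```bash
python3 -c "
from go import *
to(.489,-.1694,.072,1.730)
w=cam('wrist'); save(w,'w15')
to(.489,-.1694,.072,1.730)"
```

```text
t 21.23 tcp [ 48.93 -16.82  10.53] yaxis ang 1.7305 F [ 0.4  0.1 -1. ] gap 41.0 j [-0.49  0.28 -0.32  0.98  0.   -0.65]
shift [-0.03 -0.12 -3.33] turn -0.001
t 21.27 tcp [ 48.96 -16.86  10.56] yaxis ang 1.7301 F [-0.4  0.3 -1.3] gap 41.4 j [-0.49  0.28 -0.32  0.98  0.   -0.65]
shift [-0.06 -0.08 -3.36] turn -0.0
```

View pics/w15.png

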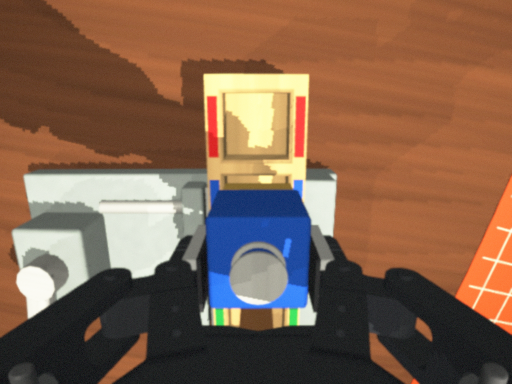

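Well aligned, so I lower it into the socket.

Request:
step_arm([
  [[-0.05, -0.1, -1], 0, 200],
  [[-0.05, -0.1, -1.5], 0, 200],
  [[-0.05, -0.1, -2.0], 0, 200],
  [[-0.05, -0.1, -2.4], 0, 200],
])

```text
clock: 21.78
tcp_pos: [0.4891, -0.1697, 0.0813]
orientation: [-0.002, -0.08, 0.997, 0.001]
wrist_force: [-0.3, -0.3, -1.3]
finger_gap: 0.0411
```

```bash
python3 -c "
from go import *
to(.489,-.1694,.072,1.730)"
```

```text
t 21.77 tcp [ 48.91 -16.97   8.13] yaxis ang 1.73 F [-0.3 -0.3 -1.3] gap 41.1 j [-0.49  0.3  -0.35  0.92  0.   -0.65]
shift [-0.01  0.03 -0.93] turn 0.0
```

Request:
step_arm([
  [[0, 0, -0.3], 0, 200],
  [[0, 0, -0.6], 0, 200],
  [[0, 0, -0.8], 0, 200],
  [[0, 0, -0.95], 0, 200],
  [[0, 0, -1.0], 0, 200],
])

```text
clock: 22.4
tcp_pos: [0.489, -0.1697, 0.0717]
orientation: [-0.002, -0.079, 0.997, 0.001]
wrist_force: [-1.9, 0.6, 6.4]
finger_gap: 0.0412
```

```bash
python3 -c "
from go import *
to(.489,-.1694,.072,1.730)"
```

```text
t 22.4 tcp [ 48.9  -16.97   7.17] yaxis ang 1.73 F [-1.9  0.6  6.4] gap 41.2 j [-0.49  0.31 -0.37  0.9   0.   -0.65]
shift [-0.    0.03  0.03] turn 0.0
```

Request:
step_arm([
  [[0, 0, 0], 0, 100],
  [[0, 0, 0], 0, 0],
  [[0, 0, 0], 0, 0],
  [[0, 0, 1], 0, 0],
  [[0, 0, 5], 0, 0],
])

```text
clock: 23.02
tcp_pos: [0.4874, -0.1688, 0.1207]
orientation: [-0.004, -0.079, 0.997, 0.003]
wrist_force: [0.1, -0.2, 0.1]
finger_gap: 0.0854
```

Request:
step_arm([
  [[0, 0, 5], 0, 0],
  [[0, 2, 11], 0, 0],
  [[1, 8, 12], 0, 0],
  [[2, 14, 12], 0, 0],
  [[3, 20, 12], 0, 0],
])

```text
clock: 23.65
tcp_pos: [0.5178, 0.0328, 0.242]
orientation: [-0.003, -0.079, 0.997, 0.003]
wrist_force: [0.2, -1.4, 0.2]
finger_gap: 0.0855
```

```bash
python3 -c "
from go import *
to(.57,.33,.225,2.155)
w=cam('wrist'); save(w,'w16')"
```

```text
t 23.65 tcp [51.78  3.28 24.2 ] yaxis ang 1.7291 F [ 0.2 -1.4  0.2] gap 85.5 j [-0.09  0.21 -0.07  1.3   0.   -0.25]
shift [ 5.22 29.72 -1.7 ] turn 0.426
```

View pics/w16.png

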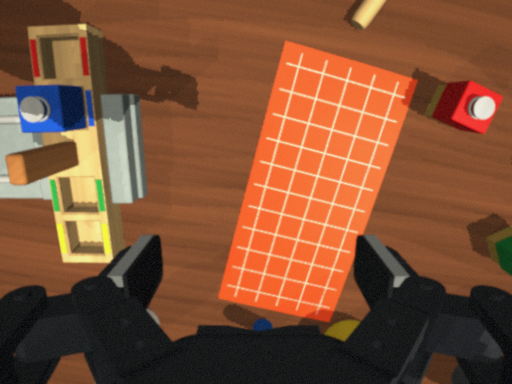

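Request:
step_arm([
  [[1, 6, 0], 0.08, 0],
  [[2, 12, 0], 0.16, 0],
  [[3.2, 18, -1], 0.24, 0],
  [[4.2, 24, -1.5], 0.34, 0],
  [[5.2, 29.7, -1.7], 0.43, 0],
])

```text
clock: 24.32
tcp_pos: [0.57, 0.3383, 0.2251]
orientation: [-0.004, -0.295, 0.956, 0.004]
wrist_force: [0.6, 0.0, 0.6]
finger_gap: 0.0853
```

Request:
step_arm([
  [[0, 0, 0], 0, 0],
  [[0, 0, 0], 0, 0],
])

```text
clock: 24.58
tcp_pos: [0.5698, 0.3383, 0.2251]
orientation: [-0.004, -0.295, 0.956, 0.004]
wrist_force: [0.4, -0.6, -0.1]
finger_gap: 0.0852
```

```bash
python3 -c "
from go import *
to(.58,.3778,.10,2.155)
w=cam('wrist'); save(w,'w17')"
```

```text
t 24.57 tcp [56.98 33.83 22.51] yaxis ang 2.1694 F [ 0.4 -0.6 -0.1] gap 85.2 j [ 0.41  0.5   0.31  1.39  0.01 -0.19]
shift [  1.02   3.95 -12.51] turn -0.014
```

View pics/w17.png

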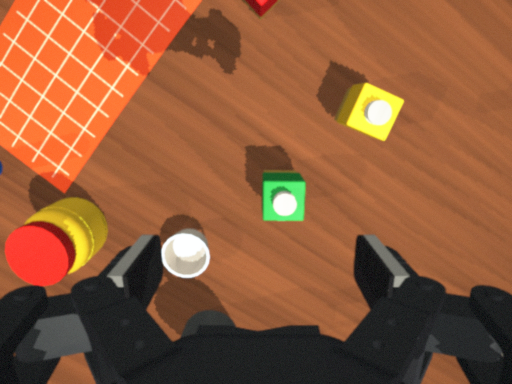

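```bash
python3 - <<'E'
from meas import *
w=cam("wrist"); s=st()
b,r,a=block(w,"green",(250,165,320,230)); 
print("cup rim",plane(w,[(186,253)],.03)); block(w,"yellow",(335,80,410,142))
yv=np.array([np.cos(2.155),np.sin(2.155)]); print("finger backs",r+.057*yv,r-.057*yv)
t=cam("top"); print("pencup", plane(t,[(113,100)],.05))
E
```

```text
t 24.68 tcp [57.01 33.71 22.57] yaxis ang 2.1674 F [0.7 0.5 0.6] gap 85.5 j [ 0.41  0.5   0.31  1.39  0.01 -0.19]
green otsu 173.0 bobbin [0.5797 0.3775] top rect ctr [0.5801 0.3782] size [40.6 40.8] yaw mod90 0.593
cup rim [[0.70143081 0.32899978 0.03      ]]
yellow otsu 245.0 bobbin [0.4612 0.3982] top rect ctr [0.4608 0.3988] size [41.  40.7] yaw mod90 0.214
finger backs [0.54869261 0.42573115] [0.61156764 0.33063787]
pencup [[0.80300978 0.42203059 0.05      ]]
```

Request:
step_arm([
  [[1, 4.1, 0], -0.01, 0],
  [[1, 4.1, -5], -0.01, 0],
  [[1, 4.1, -10], -0.01, 0],
  [[1, 4.1, -12.5], -0.01, 0],
  [[1, 4.1, -12.5], -0.01, 0],
])

```text
clock: 25.35
tcp_pos: [0.5789, 0.3756, 0.0989]
orientation: [-0.006, -0.288, 0.958, 0.004]
wrist_force: [0.3, -0.3, -0.4]
finger_gap: 0.0852
```

```bash
python3 -c "
from meas import *
from go import *
w=cam('wrist'); save(w,'w18')
to(.58,.3780,.0365,2.16)"
```

```text
t 25.4 tcp [58.01 37.64 10.11] yaxis ang 2.1552 F [-0.6  0.1  0.6] gap 85.2 j [ 0.46  0.6   0.18  1.15  0.01 -0.13]
shift [-0.01  0.16 -6.46] turn 0.005
```

View pics/w18.png

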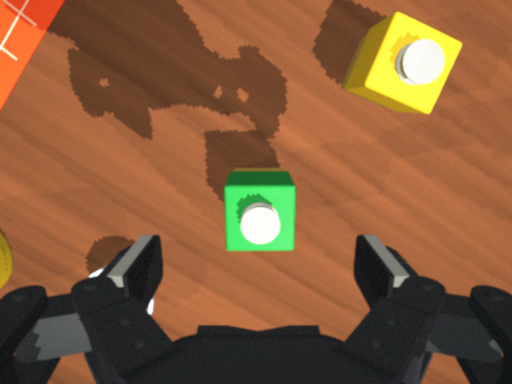

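Request:
step_arm([
  [[0, 0.15, -2], 0, 0],
  [[0, 0.15, -4.5], 0, 0],
  [[0, 0.15, -6.2], 0, 0],
  [[0, 0.15, -6.5], 0, 0],
  [[0, 0.15, -6.5], 0, 0],
])

```text
clock: 26.02
tcp_pos: [0.5807, 0.3781, 0.037]
orientation: [-0.003, -0.288, 0.958, 0.004]
wrist_force: [-0.3, -0.1, 0.5]
finger_gap: 0.0856
```

```bash
python3 -c "
from go import *
to(.58,.3780,.0365,2.16)"
```

```text
t 26.02 tcp [58.07 37.81  3.7 ] yaxis ang 2.155 F [-0.3 -0.1  0.5] gap 85.6 j [ 0.46  0.65  0.09  1.02  0.01 -0.13]
shift [-0.07 -0.01 -0.05] turn 0.005
```

Request:
step_arm([
  [[-0.05, 0, 0], 0, 60],
  [[-0.05, 0, 0], 0, 160],
  [[-0.05, 0, 0], 0, 200],
  [[-0.05, 0, 0], 0, 200],
  [[-0.05, 0, 0], 0, 200],
], newtons=40)

```text
clock: 26.65
tcp_pos: [0.5807, 0.3785, 0.0379]
orientation: [-0.003, -0.288, 0.958, 0.004]
wrist_force: [-0.6, 0.6, 5.8]
finger_gap: 0.0415
```

Request:
step_arm([
  [[0, 0, 0.5], 0, 200],
  [[0, 0, 4], 0, 200],
  [[0, 0, 8], 0, 200],
  [[0, 0, 13], 0, 200],
  [[0, 0, 15], 0, 200],
])

```text
clock: 27.28
tcp_pos: [0.5817, 0.3788, 0.1913]
orientation: [-0.001, -0.288, 0.958, 0.004]
wrist_force: [0.5, -0.0, -1.4]
finger_gap: 0.0416
```

```bash
python3 -c "
from go import *
to(.5800,-.1545,.187,1.730)
w=cam('wrist'); save(w,'w19',(160,170,350,330),4)"
```

```text
t 27.27 tcp [58.17 37.88 19.13] yaxis ang 2.1551 F [ 0.5 -0.  -1.4] gap 41.6 j [ 0.46  0.57  0.34  1.34  0.01 -0.13]
shift [ -0.17 -53.33  -0.43] turn -0.425
```

View pics/w19.png

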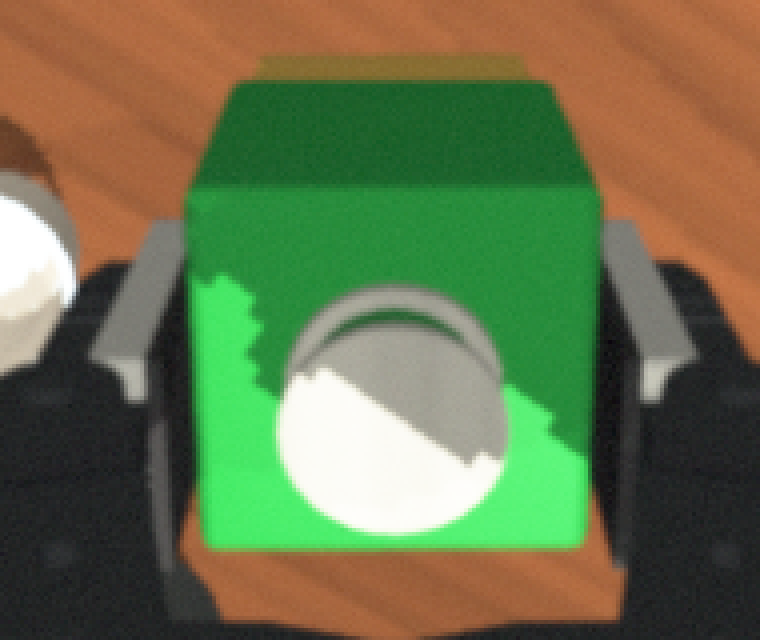

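Request:
step_arm([
  [[0, -5, 0.5], -0.08, 200],
  [[0, -11, 0.5], -0.17, 200],
  [[0, -17, 0.5], -0.25, 200],
  [[0, -23, 0.5], -0.34, 200],
  [[0, -29, 0.5], -0.42, 200],
])

```text
clock: 27.95
tcp_pos: [0.5812, 0.0873, 0.1969]
orientation: [0.0, -0.081, 0.997, 0.004]
wrist_force: [1.1, 0.5, -2.0]
finger_gap: 0.0411
```

```bash
python3 -c "
from go import *
to(.5798,-.155,.187,1.730)"
```

```text
t 27.95 tcp [58.12  8.73 19.69] yaxis ang 1.7326 F [ 1.1  0.5 -2. ] gap 41.1 j [ 0.01  0.35  0.01  1.23  0.01 -0.15]
shift [ -0.14 -24.23  -0.99] turn -0.003
```

Request:
step_arm([
  [[0, -6, -0.5], 0, 200],
  [[-0.1, -12, -1], 0, 200],
  [[-0.1, -18, -1], 0, 200],
  [[-0.1, -24.2, -1], 0, 200],
  [[-0.1, -24.2, -1], 0, 200],
])

```text
clock: 28.58
tcp_pos: [0.5793, -0.1592, 0.1852]
orientation: [-0.001, -0.077, 0.997, 0.004]
wrist_force: [-0.1, 0.0, -0.5]
finger_gap: 0.0413
```

Request:
step_arm([
  [[0, 0, -3], 0, 200],
  [[0, 0, -6], 0, 200],
  [[0, 0, -7.7], 0, 200],
  [[0, 0, -7.7], 0, 200],
])

```text
clock: 29.08
tcp_pos: [0.5774, -0.1574, 0.1057]
orientation: [-0.003, -0.078, 0.997, 0.006]
wrist_force: [-0.2, -0.2, -1.2]
finger_gap: 0.0414
```

```bash
python3 -c "
from go import *
w=cam('wrist'); save(w,'w20')
to(.5798,-.155,.0729,1.730)"
```

```text
t 29.12 tcp [ 57.84 -15.79  10.72] yaxis ang 1.7269 F [ 0.5 -0.1 -1.1] gap 41.3 j [-0.4   0.43 -0.1   1.05  0.01 -0.56]
shift [ 0.14  0.29 -3.43] turn 0.003
```

View pics/w20.png

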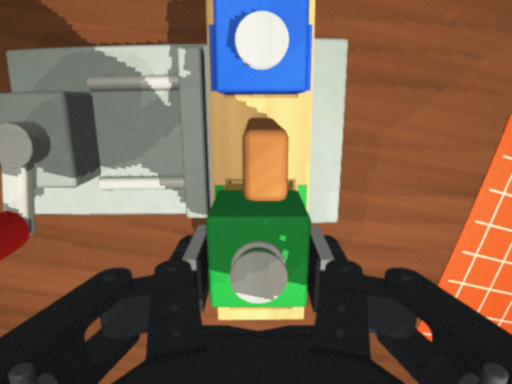

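Request:
step_arm([
  [[0.15, 0.3, -0.3], 0, 200],
  [[0.15, 0.3, -0.3], 0, 200],
  [[0.15, 0.3, -0.3], 0, 200],
])

```text
clock: 29.5
tcp_pos: [0.5803, -0.1549, 0.1048]
orientation: [-0.001, -0.078, 0.997, 0.005]
wrist_force: [0.5, -0.9, -1.4]
finger_gap: 0.0413
```

```bash
python3 -c "
from go import *
to(.5798,-.155,.0729,1.730)
w=cam('wrist'); save(w,'w21')
to(.5798,-.155,.0729,1.730)"
```

```text
t 29.5 tcp [ 58.03 -15.49  10.48] yaxis ang 1.7272 F [ 0.5 -0.9 -1.4] gap 41.3 j [-0.4   0.43 -0.1   1.05  0.01 -0.55]
shift [-0.05 -0.01 -3.19] turn 0.003
t 29.55 tcp [ 58.02 -15.5   10.47] yaxis ang 1.727 F [ 0.7  0.7 -2.3] gap 40.8 j [-0.4   0.43 -0.1   1.05  0.01 -0.55]
shift [-0.04 -0.   -3.18] turn 0.003
```

View pics/w21.png

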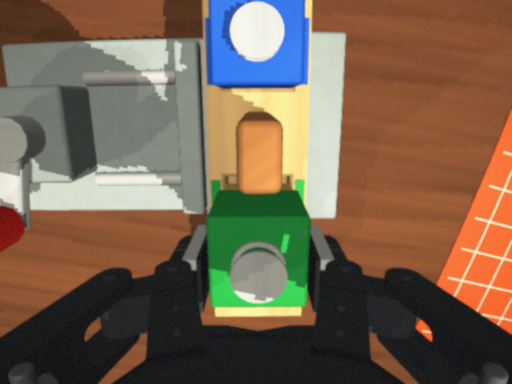

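Request:
step_arm([
  [[0, 0, -0.8], 0, 200],
  [[0, 0, -1.4], 0, 200],
  [[0, 0, -1.9], 0, 200],
  [[0, 0, -2.3], 0, 200],
])

```text
clock: 30.05
tcp_pos: [0.58, -0.1549, 0.0811]
orientation: [-0.002, -0.078, 0.997, 0.005]
wrist_force: [0.8, 0.2, -0.7]
finger_gap: 0.0414
```

```bash
python3 -c "
from go import *
to(.5798,-.155,.0729,1.730)"
```

```text
t 30.05 tcp [ 58.   -15.49   8.11] yaxis ang 1.7269 F [ 0.8  0.2 -0.7] gap 41.4 j [-0.4   0.45 -0.13  1.    0.01 -0.55]
shift [-0.02 -0.01 -0.82] turn 0.003
```

Request:
step_arm([
  [[0, 0, -0.3], 0, 200],
  [[0, 0, -0.6], 0, 200],
  [[0, 0, -0.8], 0, 200],
  [[0, 0, -0.9], 0, 200],
])

```text
clock: 30.55
tcp_pos: [0.5801, -0.1549, 0.0729]
orientation: [-0.001, -0.078, 0.997, 0.005]
wrist_force: [-3.3, 1.9, 8.8]
finger_gap: 0.0411
```

```bash
python3 -c "
from go import *
to(.5798,-.155,.0729,1.730)"
```

```text
t 30.55 tcp [ 58.01 -15.49   7.29] yaxis ang 1.727 F [-3.3  1.9  8.8] gap 41.1 j [-0.4   0.46 -0.14  0.98  0.01 -0.55]
shift [-0.03 -0.01  0.  ] turn 0.003
```

Request:
step_arm([
  [[0, 0, 0], 0, 100],
  [[0, 0, 0], 0, 0],
  [[0, 0, 0], 0, 0],
  [[0, 0, 1], 0, 0],
  [[0, 0, 5], 0, 0],
])

```text
clock: 31.18
tcp_pos: [0.5782, -0.1542, 0.1214]
orientation: [-0.004, -0.078, 0.997, 0.006]
wrist_force: [1.4, 0.0, 0.4]
finger_gap: 0.0854
```

Request:
step_arm([
  [[0, 0, 5], 0, 0],
  [[0, 2, 11], 0, 0],
  [[-1, 8, 12], 0, 0],
  [[-2, 14, 12], 0, 0],
  [[-3, 20, 12], 0, 0],
])

```text
clock: 31.8
tcp_pos: [0.5481, 0.0473, 0.2427]
orientation: [-0.003, -0.078, 0.997, 0.006]
wrist_force: [0.4, 0.9, -0.3]
finger_gap: 0.0856
```

```bash
python3 -c "
from go import *
to(.50,.36,.215,1.784)"
```

```text
t 31.8 tcp [54.81  4.73 24.27] yaxis ang 1.7261 F [ 0.4  0.9 -0.3] gap 85.6 j [-0.07  0.27  0.01  1.32  0.01 -0.22]
shift [-4.81 31.27 -2.77] turn 0.058
```

Request:
step_arm([
  [[-0.8, 6, 0], 0.02, 0],
  [[-1.8, 12, -1], 0.04, 0],
  [[-2.8, 18, -2], 0.06, 0],
  [[-3.8, 24, -2.8], 0.06, 0],
  [[-4.8, 31, -2.8], 0.06, 0],
])

```text
clock: 32.42
tcp_pos: [0.5005, 0.3509, 0.2149]
orientation: [-0.003, -0.107, 0.994, 0.006]
wrist_force: [0.4, 0.4, 0.2]
finger_gap: 0.0853
```

Request:
step_arm([
  [[0, 1, 0], 0, 0],
  [[0, 1, 0], 0, 0],
])

```text
clock: 32.67
tcp_pos: [0.5002, 0.3615, 0.2151]
orientation: [-0.003, -0.108, 0.994, 0.006]
wrist_force: [0.7, -0.1, 0.6]
finger_gap: 0.0853
```

```bash
python3 -c "
from go import *
to(.4608,.3985,.1,1.784)
w=cam('wrist'); save(w,'w22')"
```

```text
t 32.67 tcp [50.02 36.15 21.51] yaxis ang 1.7878 F [ 0.7 -0.1  0.6] gap 85.3 j [0.49 0.4  0.13 1.3  0.01 0.27]
shift [ -3.94   3.7  -11.51] turn -0.004
```

View pics/w22.png

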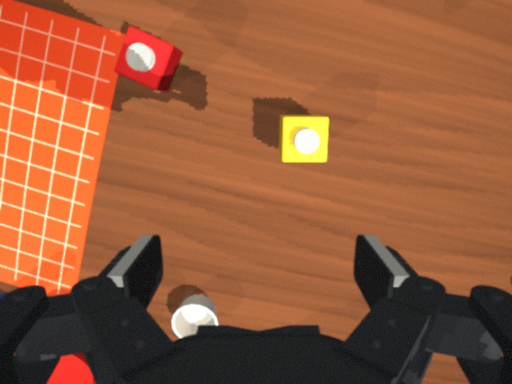

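```bash
python3 -c "
from meas import *
w=cam('wrist'); st(); block(w,'yellow',(265,100,345,175)); block(w,'red',(108,20,190,98))"
```

```text
t 32.77 tcp [50.08 35.98 21.52] yaxis ang 1.7849 F [ 0.4 -0.2  1.1] gap 85.2 j [0.49 0.4  0.13 1.3  0.01 0.27]
yellow otsu 233.0 bobbin [0.4605 0.3989] top rect ctr [0.4605 0.399 ] size [40.5 41.3] yaw mod90 0.219
red otsu 185.0 bobbin [0.4216 0.2445] top rect ctr [0.4268 0.241 ] size [61.4 58. ] yaw mod90 0.122
```

Request:
step_arm([
  [[-3.9, 3.7, 0], 0, 0],
  [[-3.9, 3.7, -5], 0, 0],
  [[-3.9, 3.7, -10], 0, 0],
  [[-3.9, 3.7, -11.5], 0, 0],
  [[-3.9, 3.7, -11.5], 0, 0],
])

```text
clock: 33.4
tcp_pos: [0.4621, 0.3954, 0.1001]
orientation: [-0.004, -0.106, 0.994, 0.005]
wrist_force: [0.5, -0.4, 0.9]
finger_gap: 0.0857
```

```bash
python3 -c "
from meas import *
from go import *
w=cam('wrist'); save(w,'w23')
to(.4608,.3985,.03,1.784)
"
```

```text
t 33.45 tcp [46.29 39.63 10.15] yaxis ang 1.7832 F [ 0.1 -0.2  0.3] gap 85.5 j [ 0.57  0.44 -0.09  1.04  0.01  0.36]
shift [-0.21  0.22 -7.15] turn 0.001
```

View pics/w23.png

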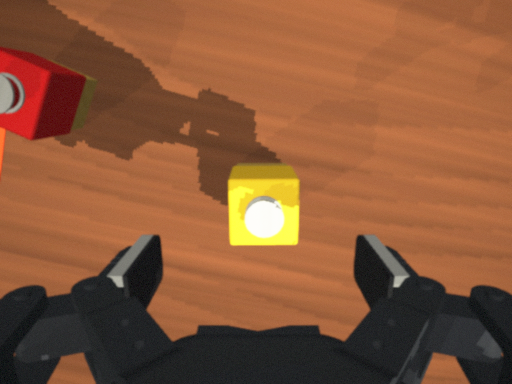

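Request:
step_arm([
  [[-0.2, 0.25, -2], 0, 0],
  [[-0.2, 0.25, -4.5], 0, 0],
  [[-0.2, 0.25, -6.2], 0, 0],
  [[-0.2, 0.25, -6.6], 0, 0],
  [[-0.2, 0.25, -6.6], 0, 0],
])

```text
clock: 34.08
tcp_pos: [0.4615, 0.399, 0.0362]
orientation: [-0.002, -0.106, 0.994, 0.006]
wrist_force: [-0.7, 0.0, -0.1]
finger_gap: 0.0849
```

```bash
python3 -c "
from go import *
to(.4605,.3989,.0365,1.788)"
```

```text
t 34.08 tcp [46.15 39.9   3.62] yaxis ang 1.7832 F [-0.7  0.  -0.1] gap 84.9 j [ 0.58  0.5  -0.17  0.9   0.01  0.36]
shift [-0.1  -0.01  0.03] turn 0.005
```

Request:
step_arm([
  [[-0.1, 0, 0], 0, 60],
  [[-0.1, 0, 0], 0, 160],
  [[-0.1, 0, 0], 0, 200],
  [[-0.1, 0, 0], 0, 200],
  [[-0.1, 0, 0], 0, 200],
], newtons=40)

```text
clock: 34.7
tcp_pos: [0.4611, 0.3993, 0.0371]
orientation: [-0.001, -0.106, 0.994, 0.006]
wrist_force: [-0.5, -0.2, 5.0]
finger_gap: 0.0411
```

Request:
step_arm([
  [[0, 0, 0.5], 0, 200],
  [[0, 0, 4], 0, 200],
  [[0, 0, 8], 0, 200],
  [[0, 0, 13], 0, 200],
  [[0, 0, 15], 0, 200],
])

```text
clock: 35.33
tcp_pos: [0.4619, 0.4, 0.1903]
orientation: [0.001, -0.106, 0.994, 0.007]
wrist_force: [1.0, -0.6, -1.6]
finger_gap: 0.0412
```

```bash
python3 -c "
from go import *
to(.6293,-.1471,.187,1.730)
w=cam('wrist'); save(w,'w24',(160,170,350,330),4)"
```

```text
t 35.33 tcp [46.19 40.   19.03] yaxis ang 1.7833 F [ 1.  -0.6 -1.6] gap 41.2 j [0.58 0.39 0.05 1.23 0.01 0.36]
shift [ 16.74 -54.71  -0.33] turn -0.053
```

View pics/w24.png

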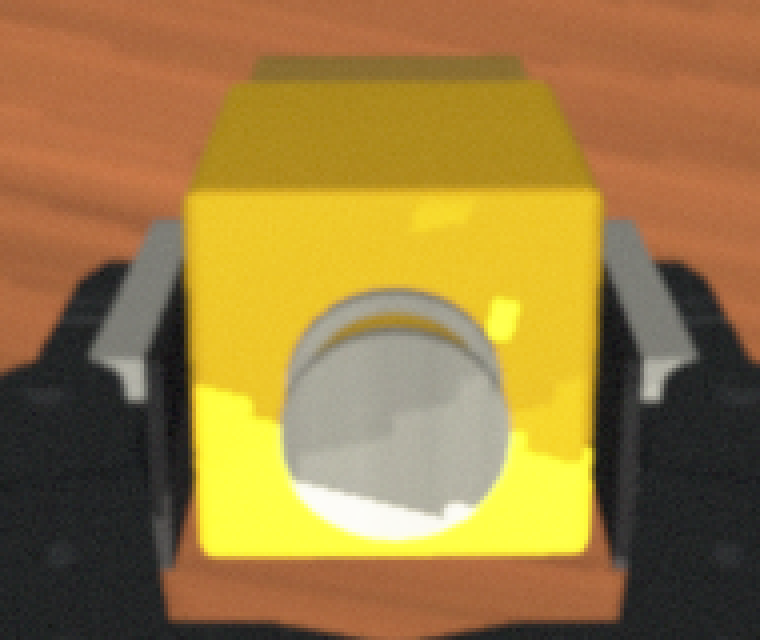

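Request:
step_arm([
  [[1.5, -5, 0.3], -0.01, 200],
  [[3.2, -10.5, 0.3], -0.02, 200],
  [[5, -16.3, 0.3], -0.03, 200],
  [[6.7, -22, 0.3], -0.04, 200],
  [[8.4, -27.5, 0.3], -0.05, 200],
])

```text
clock: 36.0
tcp_pos: [0.5461, 0.1235, 0.1939]
orientation: [0.001, -0.081, 0.997, 0.008]
wrist_force: [1.2, 0.4, -0.6]
finger_gap: 0.0412
```

```bash
python3 -c "
from go import *
to(.6289,-.1473,.187,1.730)"
```

```text
t 36.0 tcp [54.61 12.35 19.39] yaxis ang 1.733 F [ 1.2  0.4 -0.6] gap 41.2 j [ 0.07  0.29 -0.07  1.2   0.02 -0.09]
shift [  8.28 -27.08  -0.69] turn -0.003
```

Request:
step_arm([
  [[1.7, -5.5, -0.3], 0, 200],
  [[3.4, -11, -0.6], 0, 200],
  [[5.1, -16.6, -0.6], 0, 200],
  [[6.8, -22.3, -0.6], 0, 200],
  [[8.3, -27.1, -0.6], 0, 200],
])

```text
clock: 36.62
tcp_pos: [0.6288, -0.1496, 0.1864]
orientation: [0.0, -0.08, 0.997, 0.008]
wrist_force: [1.1, 1.0, -0.9]
finger_gap: 0.0412
```

Request:
step_arm([
  [[0, 0, 0], 0, 200],
  [[0, 0, 0], 0, 200],
])

```text
clock: 36.88
tcp_pos: [0.6278, -0.1493, 0.1849]
orientation: [-0.001, -0.08, 0.997, 0.009]
wrist_force: [-0.4, 0.3, -0.8]
finger_gap: 0.0413
```

```bash
python3 -c "
from go import *
to(.6289,-.1473,.105,1.730)"
```

```text
t 36.88 tcp [ 62.78 -14.93  18.49] yaxis ang 1.7313 F [-0.4  0.3 -0.8] gap 41.3 j [-0.37  0.47  0.17  1.28  0.02 -0.53]
shift [ 0.11  0.2  -7.99] turn -0.001
```

Request:
step_arm([
  [[0.1, 0.2, -3], 0, 200],
  [[0.1, 0.2, -6], 0, 200],
  [[0.1, 0.2, -8], 0, 200],
  [[0.1, 0.2, -8], 0, 200],
  [[0.1, 0.2, -8], 0, 200],
])

```text
clock: 37.5
tcp_pos: [0.6291, -0.1463, 0.1059]
orientation: [-0.001, -0.081, 0.997, 0.009]
wrist_force: [0.4, -0.4, 0.1]
finger_gap: 0.0411
```

```bash
python3 -c "
from go import *
w=cam('wrist'); save(w,'w25')
to(.6289,-.1473,.0721,1.730)
t=cam('top'); save(t,'t25',(290,110,420,230),5)"
```

```text
t 37.55 tcp [ 62.96 -14.67  10.63] yaxis ang 1.7324 F [ 0.1 -0.2 -1.3] gap 41.4 j [-0.36  0.51  0.04  1.1   0.02 -0.52]
shift [-0.07 -0.06 -3.42] turn -0.002
```

View pics/w25.png

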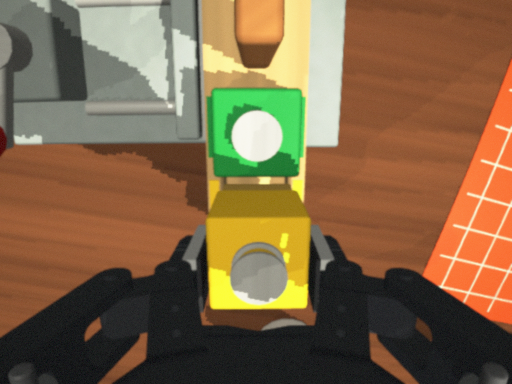

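Request:
step_arm([
  [[-0.05, -0.05, -1], 0, 200],
  [[-0.05, -0.05, -1.6], 0, 200],
  [[-0.05, -0.05, -2.1], 0, 200],
  [[-0.05, -0.05, -2.4], 0, 200],
])

```text
clock: 38.1
tcp_pos: [0.6289, -0.1475, 0.0818]
orientation: [-0.001, -0.08, 0.997, 0.009]
wrist_force: [0.3, -0.9, -0.5]
finger_gap: 0.0414
```

```bash
python3 -c "
from go import *
to(.6289,-.1473,.0721,1.730)"
```

```text
t 38.1 tcp [ 62.89 -14.75   8.18] yaxis ang 1.7319 F [ 0.3 -0.9 -0.5] gap 41.4 j [-0.36  0.53  0.    1.05  0.02 -0.52]
shift [ 0.    0.02 -0.97] turn -0.002
```

Request:
step_arm([
  [[0, 0, -0.3], 0, 200],
  [[0, 0, -0.7], 0, 200],
  [[0, 0, -0.9], 0, 200],
  [[0, 0, -1.05], 0, 200],
])

```text
clock: 38.6
tcp_pos: [0.6289, -0.1475, 0.0721]
orientation: [-0.0, -0.08, 0.997, 0.009]
wrist_force: [-2.3, 2.8, 9.5]
finger_gap: 0.0413
```

```bash
python3 -c "
from go import *
to(.6289,-.1473,.0721,1.730)"
```

```text
t 38.6 tcp [ 62.89 -14.75   7.21] yaxis ang 1.7319 F [-2.3  2.8  9.5] gap 41.3 j [-0.36  0.54 -0.01  1.03  0.02 -0.52]
shift [0.   0.02 0.  ] turn -0.002
```

Request:
step_arm([
  [[0, 0, 0], 0, 100],
  [[0, 0, 0], 0, 0],
  [[0, 0, 0], 0, 0],
  [[0, 0, 1], 0, 0],
  [[0, 0, 5], 0, 0],
])

```text
clock: 39.22
tcp_pos: [0.627, -0.1468, 0.1204]
orientation: [-0.003, -0.08, 0.997, 0.01]
wrist_force: [-0.1, 0.3, 0.3]
finger_gap: 0.0854
```

Request:
step_arm([
  [[0, 0, 5], 0, 0],
  [[-2, 2, 11], -0.05, 0],
  [[-5, 7, 12], -0.1, 0],
  [[-8, 12, 12], -0.17, 0],
  [[-11, 17, 12], -0.25, 0],
])

```text
clock: 39.85
tcp_pos: [0.5163, 0.0244, 0.2417]
orientation: [-0.001, 0.046, 0.999, 0.01]
wrist_force: [0.1, 0.3, 0.1]
finger_gap: 0.085
```

```bash
python3 -c "
from go import *
to(.45,.22,.215,1.362)"
```

```text
t 39.85 tcp [51.63  2.44 24.17] yaxis ang 1.4786 F [0.1 0.3 0.1] gap 85.0 j [-0.12  0.2  -0.08  1.29  0.02 -0.03]
shift [-6.63 19.56 -2.67] turn -0.117
```

Request:
step_arm([
  [[-1.8, 5, 0], -0.04, 0],
  [[-3.6, 10, -1], -0.08, 0],
  [[-5.4, 15, -2], -0.12, 0],
  [[-6.6, 19.5, -2.7], -0.12, 0],
  [[-6.6, 19.5, -2.7], -0.12, 0],
])

```text
clock: 40.48
tcp_pos: [0.4489, 0.2219, 0.215]
orientation: [-0.0, 0.103, 0.995, 0.011]
wrist_force: [-0.7, 0.2, -0.7]
finger_gap: 0.0854
```

```bash
python3 -c "
from go import *
w=cam('wrist'); save(w,'w26')
to(.4218,.244,.1,1.362)"
```

```text
t 40.52 tcp [44.98 22.06 21.52] yaxis ang 1.362 F [ 0.5 -0.3  0.1] gap 85.5 j [ 0.28  0.17 -0.18  1.21  0.02  0.49]
shift [ -2.8    2.34 -11.52] turn 0.0
```

View pics/w26.png

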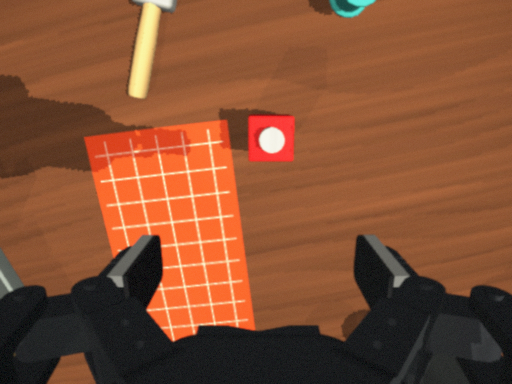

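```bash
python3 -c "
from meas import *
w=cam('wrist'); st(); block(w,'red',(240,105,305,172))"
```

```text
t 40.58 tcp [45.03 21.97 21.53] yaxis ang 1.3601 F [-0.1 -0.7  0.7] gap 85.5 j [ 0.28  0.17 -0.18  1.21  0.02  0.49]
red otsu 210.0 bobbin [0.4212 0.243 ] top rect ctr [0.4216 0.2437] size [41.3 40.3] yaw mod90 -0.212
```

Request:
step_arm([
  [[-2.8, 2.3, 0], 0, 0],
  [[-2.8, 2.3, -5], 0, 0],
  [[-2.8, 2.3, -10], 0, 0],
  [[-2.8, 2.3, -11.5], 0, 0],
  [[-2.8, 2.3, -11.5], 0, 0],
])

```text
clock: 41.2
tcp_pos: [0.4226, 0.2418, 0.1004]
orientation: [0.0, 0.106, 0.994, 0.01]
wrist_force: [-0.4, -0.2, -0.1]
finger_gap: 0.0852
```

```bash
python3 -c "
from meas import *
from go import *
w=cam('wrist'); save(w,'w27')
to(.4218,.244,.0365,1.362)
"
```

```text
t 41.25 tcp [42.35 24.23 10.14] yaxis ang 1.3588 F [-0.7 -0.1  0.5] gap 85.5 j [ 0.34  0.22 -0.41  0.93  0.02  0.56]
shift [-0.17  0.17 -6.49] turn 0.003
```

View pics/w27.png

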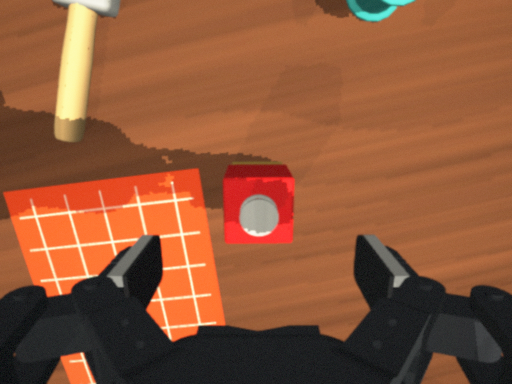

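Request:
step_arm([
  [[-0.2, 0.15, -2], 0, 0],
  [[-0.2, 0.15, -4.5], 0, 0],
  [[-0.2, 0.15, -6.2], 0, 0],
  [[-0.2, 0.15, -6.6], 0, 0],
  [[-0.2, 0.15, -6.6], 0, 0],
])

```text
clock: 41.88
tcp_pos: [0.4228, 0.2441, 0.0368]
orientation: [0.002, 0.106, 0.994, 0.011]
wrist_force: [-0.3, 0.5, 0.7]
finger_gap: 0.0856
```

```bash
python3 -c "
from go import *
to(.4216,.2437,.0365,1.36)"
```

```text
t 41.88 tcp [42.28 24.41  3.68] yaxis ang 1.3586 F [-0.3  0.5  0.7] gap 85.6 j [ 0.35  0.29 -0.5   0.76  0.02  0.56]
shift [-0.12 -0.04 -0.03] turn 0.001
```

Request:
step_arm([
  [[-0.1, 0, 0], 0, 60],
  [[-0.1, 0, 0], 0, 160],
  [[-0.1, 0, 0], 0, 200],
  [[-0.1, 0, 0], 0, 200],
  [[-0.1, 0, 0], 0, 200],
], newtons=40)

```text
clock: 42.5
tcp_pos: [0.4223, 0.2442, 0.0376]
orientation: [0.003, 0.106, 0.994, 0.011]
wrist_force: [-0.9, -1.3, 5.5]
finger_gap: 0.0411
```

Request:
step_arm([
  [[0, 0, 0.5], 0, 200],
  [[0, 0, 4], 0, 200],
  [[0, 0, 8], 0, 200],
  [[0, 0, 13], 0, 200],
  [[0, 0, 15], 0, 200],
])

```text
clock: 43.12
tcp_pos: [0.4235, 0.2447, 0.1908]
orientation: [0.005, 0.106, 0.994, 0.012]
wrist_force: [0.2, -1.0, -1.0]
finger_gap: 0.0416
```

```bash
python3 -c "
from go import *
to(.4397,-.1775,.187,1.730)
w=cam('wrist'); save(w,'w28',(160,170,350,330),4)"
```

```text
t 43.12 tcp [42.35 24.47 19.08] yaxis ang 1.3588 F [ 0.2 -1.  -1. ] gap 41.6 j [ 0.35  0.15 -0.27  1.14  0.02  0.56]
shift [  1.62 -42.22  -0.38] turn 0.371
```

View pics/w28.png

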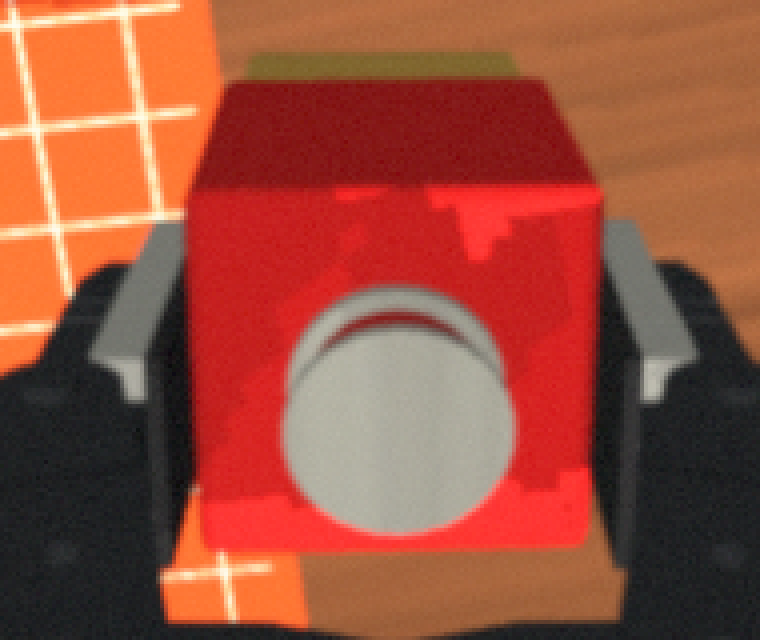

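Request:
step_arm([
  [[0.1, -5, 0], 0.08, 200],
  [[0.3, -10.5, 0], 0.16, 200],
  [[0.6, -16, 0], 0.24, 200],
  [[0.8, -21.5, 0], 0.31, 200],
  [[1, -27, 0], 0.37, 200],
])

```text
clock: 43.8
tcp_pos: [0.4336, -0.0266, 0.1917]
orientation: [0.003, -0.08, 0.997, 0.014]
wrist_force: [1.2, -0.1, -0.4]
finger_gap: 0.0412
```

```bash
python3 -c "
from go import *
to(.4395,-.1767,.187,1.730)"
```

```text
t 43.8 tcp [43.36 -2.66 19.17] yaxis ang 1.7311 F [ 1.2 -0.1 -0.4] gap 41.2 j [-0.27  0.06 -0.37  1.15  0.03 -0.43]
shift [  0.59 -15.01  -0.47] turn -0.001
```

Request:
step_arm([
  [[0.2, -5, 0], 0, 200],
  [[0.4, -10, -0.4], 0, 200],
  [[0.6, -15, -0.4], 0, 200],
  [[0.6, -15, -0.4], 0, 200],
  [[0.6, -15, -0.4], 0, 200],
])

```text
clock: 44.42
tcp_pos: [0.4389, -0.176, 0.1869]
orientation: [0.002, -0.08, 0.997, 0.014]
wrist_force: [0.3, 0.7, -1.4]
finger_gap: 0.0413
```

```bash
python3 -c "
from go import *
w=cam('wrist'); save(w,'w29')
to(.4395,-.1767,.105,1.730)"
```

```text
t 44.48 tcp [ 43.9  -17.55  18.71] yaxis ang 1.7316 F [-0.8 -0.5 -1.2] gap 41.2 j [-0.57  0.14 -0.28  1.16  0.03 -0.73]
shift [ 0.05 -0.12 -8.21] turn -0.002
```

View pics/w29.png

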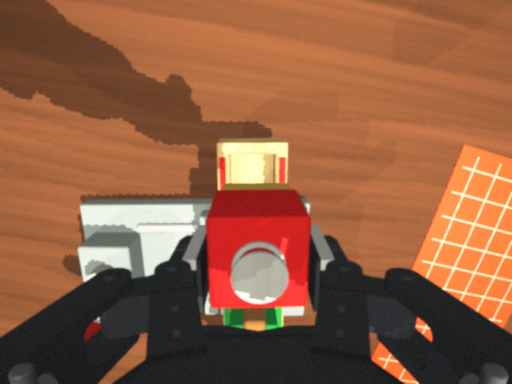

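Request:
step_arm([
  [[0.05, -0.1, -3], 0, 200],
  [[0.05, -0.1, -6], 0, 200],
  [[0.05, -0.1, -8.1], 0, 200],
  [[0.05, -0.1, -8.1], 0, 200],
  [[0.05, -0.1, -8.1], 0, 200],
])

```text
clock: 45.1
tcp_pos: [0.4399, -0.1759, 0.1069]
orientation: [0.003, -0.081, 0.997, 0.014]
wrist_force: [0.1, 0.1, -1.1]
finger_gap: 0.0411
```

```bash
python3 -c "
from go import *
w=cam('wrist'); save(w,'w30',(160,60,360,330),3)
to(.4395,-.1767,.0726,1.730)
w=cam('wrist'); print(proj(w,[[.4398,-.177,.055]]))"
```

```text
t 45.15 tcp [ 44.03 -17.63  10.72] yaxis ang 1.7328 F [ 0.   0.2 -1.1] gap 41.3 j [-0.57  0.21 -0.42  0.96  0.03 -0.73]
shift [-0.08 -0.04 -3.46] turn -0.003
[[254.23149648 204.18913897]]
```

View pics/w30.png

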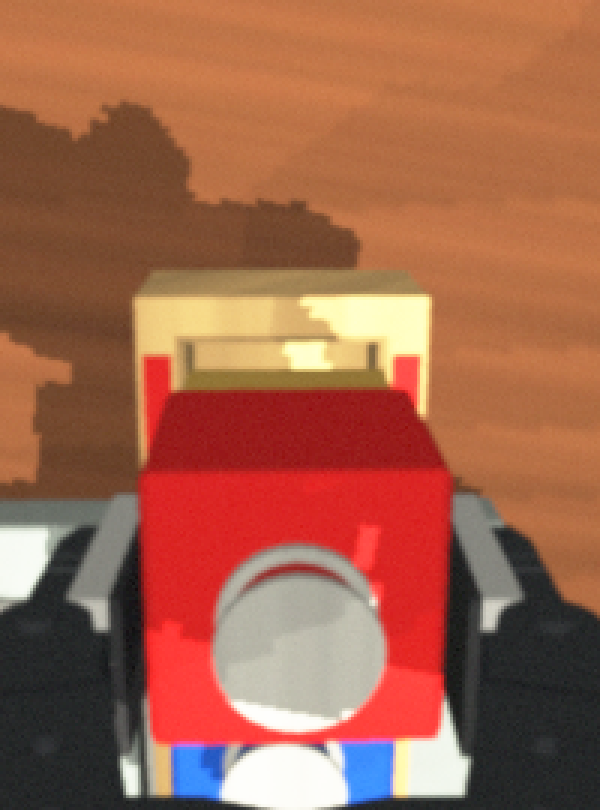

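```bash
python3 -c "
from go import *
st(); w=cam('wrist'); f=lambda x,y:(x/3-.5+160,y/3-.5+60)
th=.159; yv=np.array([-np.sin(th),np.cos(th)]); xv=np.array([np.cos(th),np.sin(th)]); S=np.array([.4398,-.177])
for n,ps,z in [('foot bottom',[(186,371),(387,371)],.0696),('foot top',[(168,391),(407,391)],.0896),('topface',[(140,468),(447,468)],.1316),('strips outer',[(144,360),(420,360)],.055),('strips inner',[(170,360),(393,360)],.055),('socket in',[(177,340),(382,340)],.055)]:
    P=plane(w,[f(*p) for p in ps],z)[:,:2]; d=P-S; print(n,np.round(d@yv*1000,1),'mid',np.round((d@yv).mean()*1000,2),'x',np.round(d@xv*1000,1))
"
```

```text
t 45.2 tcp [ 44.03 -17.65  10.73] yaxis ang 1.7325 F [ 0.2 -0.5 -1.4] gap 41.5 j [-0.57  0.21 -0.41  0.96  0.03 -0.73]
foot bottom [-19.3  19.4] mid 0.02 x [-17.7 -17.6]
foot top [-20.7  20.5] mid -0.13 x [-19.5 -19.3]
topface [-20.1  19.9] mid -0.09 x [-21.2 -21. ]
strips outer [-29.3  28. ] mid -0.62 x [-16.2 -16. ]
strips inner [-23.9  22.4] mid -0.76 x [-16.2 -16. ]
socket in [-22.3  20. ] mid -1.18 x [-20.5 -20.3]
```

Request:
step_arm([
  [[-0.1, -0.07, -0.8], 0, 200],
  [[-0.1, -0.07, -1.4], 0, 200],
  [[-0.1, -0.07, -1.7], 0, 200],
  [[-0.1, -0.07, -2.0], 0, 200],
])

```text
clock: 45.75
tcp_pos: [0.4392, -0.1774, 0.0869]
orientation: [0.003, -0.08, 0.997, 0.014]
wrist_force: [-0.3, 0.1, -0.4]
finger_gap: 0.0413
```

```bash
python3 -c "
from go import *
to(.4395,-.1774,.0726,1.730)"
```

```text
t 45.75 tcp [ 43.92 -17.74   8.69] yaxis ang 1.7321 F [-0.3  0.1 -0.4] gap 41.3 j [-0.57  0.22 -0.45  0.91  0.03 -0.73]
shift [ 0.03 -0.   -1.43] turn -0.002
```

Foot is 6 mm into the socket with no contact force. Continue down.

Request:
step_arm([
  [[0, 0, -0.5], 0, 200],
  [[0, 0, -0.9], 0, 200],
  [[0, 0, -1.2], 0, 200],
  [[0, 0, -1.4], 0, 200],
  [[0, 0, -1.5], 0, 200],
])

```text
clock: 46.38
tcp_pos: [0.4395, -0.1774, 0.0724]
orientation: [0.003, -0.08, 0.997, 0.014]
wrist_force: [-1.8, 2.5, 10.1]
finger_gap: 0.0411
```

```bash
python3 -c "
from go import *
to(.4395,-.1774,.0726,1.730)"
```

```text
t 46.38 tcp [ 43.95 -17.74   7.24] yaxis ang 1.732 F [-1.8  2.5 10.1] gap 41.1 j [-0.57  0.24 -0.47  0.88  0.03 -0.73]
shift [ 0.   -0.    0.02] turn -0.002
```

Request:
step_arm([
  [[0, 0, 0], 0, 100],
  [[0, 0, 0], 0, 0],
  [[0, 0, 0], 0, 0],
  [[0, 0, 1], 0, 0],
  [[0, 0, 5], 0, 0],
])

```text
clock: 47.0
tcp_pos: [0.4378, -0.1764, 0.1216]
orientation: [0.001, -0.08, 0.997, 0.015]
wrist_force: [-0.0, -0.3, 0.6]
finger_gap: 0.0852
```

Request:
step_arm([
  [[0, 0, 5], 0, 0],
  [[3, 0, 11], 0, 0],
  [[8, 0, 13], 0, 0],
  [[13, 0, 13], 0, 0],
  [[13, 0, 13], 0, 0],
])

```text
clock: 47.62
tcp_pos: [0.5704, -0.1764, 0.2508]
orientation: [0.001, -0.081, 0.997, 0.015]
wrist_force: [-1.3, -0.0, 0.4]
finger_gap: 0.0854
```

```bash
python3 -c "
from meas import *
st(); w=cam('wrist'); save(w,'w31'); caddy(w,.055,(150,0,400,300))"
```

```text
t 47.62 tcp [ 57.04 -17.64  25.08] yaxis ang 1.7336 F [-1.3 -0.   0.4] gap 85.4 j [-0.45  0.36  0.16  1.38  0.03 -0.61]
red [(1898, [275.7, 28.3]), (160, [246.3, 30.9])]
  odd 0.028734556410321088
yellow [(1184, [275.5, 228.3]), (58, [250.5, 179.1])]
  odd 0.06401978909805116
green [(1358, [273.7, 180.2]), (133, [246.8, 173.3])]
  odd 0.03015818642614065
blue [(1670, [275.4, 81.7]), (149, [246.4, 84.2])]
  odd 0.029244592023052154Traceback (most recent call last):
  File "<string>", line 3, in <module>
    st(); w=cam('wrist'); save(w,'w31'); caddy(w,.055,(150,0,400,300))
                                         ~~~~~^^^^^^^^^^^^^^^^^^^^^^^^
  File "meas.py", line 33, in caddy
    print("caddy centre",np.round(k[1],4),"yaw",round(float(np.arctan2(k[0,1],k[0,0])),4),"res mm",np.round((P-A@k)*1000,1).tolist(),"scale",np.linalg.norm(k[0]).round(3))
                                                                       ~^^^^^
IndexError: too many indices for array: array is 1-dimensional, but 2 were indexed
```

View pics/w31.png

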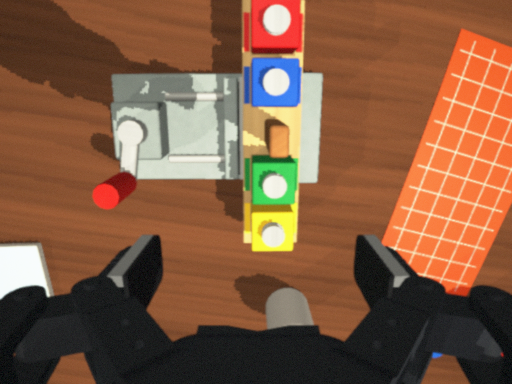

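All four blocks are plugged in, and each insertion depth was within 0.2 mm of the 35 mm expected. Back to the crank.

Request:
step_arm([
  [[1, -3, -1], 0, 0],
  [[2, -7, -3], 0, 0],
  [[3, -10, -5], 0, 0],
  [[3.6, -12.5, -9], 0, 0],
  [[3.6, -12.5, -10], 0, 0],
])

```text
clock: 48.3
tcp_pos: [0.6015, -0.3018, 0.148]
orientation: [-0.002, -0.079, 0.997, 0.017]
wrist_force: [-0.2, -0.1, 0.3]
finger_gap: 0.086
```

Request:
step_arm([
  [[0, 0, 0], 0, 0],
  [[0, 0, 0], 0, 0],
])

```text
clock: 48.55
tcp_pos: [0.6014, -0.3012, 0.1497]
orientation: [-0.001, -0.08, 0.997, 0.017]
wrist_force: [0.8, 0.2, -1.2]
finger_gap: 0.0855
```

```bash
python3 -c "
from go import *
w=cam('wrist'); save(w,'w32')
to(.608,-.3016,.089,1.730); print(proj(w,[[.608,-.3016,.124]]))"
```

```text
t 48.6 tcp [ 60.19 -30.13  15.  ] yaxis ang 1.7307 F [-1.  -0.1 -0.1] gap 85.2 j [-0.59  0.55  0.21  1.25  0.02 -0.75]
shift [ 0.61 -0.03 -6.1 ] turn -0.001
[[253.28261676 231.3870326 ]]
```

View pics/w32.png

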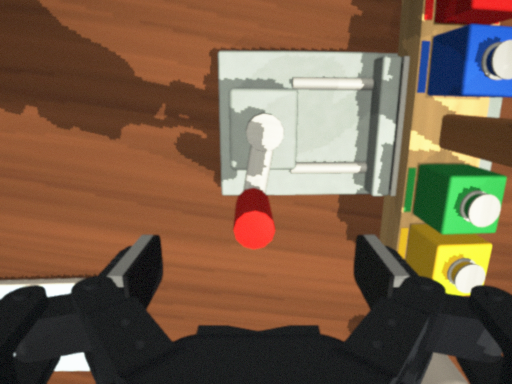

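Request:
step_arm([
  [[0.5, 0, -1], 0, 0],
  [[0.5, 0, -3.5], 0, 0],
  [[0.5, 0, -6], 0, 0],
  [[0.5, 0, -6], 0, 0],
])

```text
clock: 49.1
tcp_pos: [0.6058, -0.3, 0.0879]
orientation: [-0.002, -0.08, 0.997, 0.018]
wrist_force: [0.4, 0.2, 0.3]
finger_gap: 0.0854
```

Request:
step_arm([
  [[0, 0, 0], 0, 120],
  [[0, 0, 0], 0, 230],
  [[0, 0, 0], 0, 230],
  [[0, 0, 0], 0, 230],
  [[0, 0, 0], 0, 230],
], newtons=30)

```text
clock: 49.72
tcp_pos: [0.6064, -0.3005, 0.0889]
orientation: [-0.002, -0.08, 0.997, 0.017]
wrist_force: [-0.9, 0.5, 3.6]
finger_gap: 0.0233
```

```bash
python3 - <<'E'
from crank import *
A=(.558,-.3013); plan([6.2,5.95,5.7,5.45,5.2],A); where(A)
E
```

```text
t 49.73 tcp [ 60.64 -30.05   8.89] yaxis ang 1.7314 F [-0.9  0.5  3.6] gap 23.3 j [-0.59  0.59  0.13  1.13  0.02 -0.75]
6.2 [0.0, 1.1]
5.95 [-0.4, 2.3]
5.7 [-1.2, 3.3]
5.45 [-2.1, 4.1]
5.2 [-3.2, 4.7]
r 0.0484 a 0.143619158078749
```

```bash
python3 - <<'E'
from crank import *
A=(.556,-.3003); plan([6.2,5.95,5.7,5.45,5.2],A); where(A)
E
```

```text
t 49.73 tcp [ 60.64 -30.05   8.89] yaxis ang 1.7314 F [-0.9  0.5  3.6] gap 23.3 j [-0.59  0.59  0.13  1.13  0.02 -0.75]
6.2 [-0.2, 1.2]
5.95 [-0.6, 2.4]
5.7 [-1.4, 3.4]
5.45 [-2.3, 4.2]
5.2 [-3.4, 4.8]
r 0.0504 a 0.1641448240824105
```

Request:
step_arm([
  [[-0.1, 1.2, 0], 0, 230],
  [[-0.6, 2.4, 0], 0, 230],
  [[-1.4, 3.4, 0], 0, 230],
  [[-2.3, 4.2, 0], 0, 230],
  [[-3.4, 4.8, 0], 0, 230],
])

```text
clock: 50.35
tcp_pos: [0.5719, -0.2531, 0.0891]
orientation: [-0.002, -0.08, 0.997, 0.016]
wrist_force: [0.0, -11.6, -0.4]
finger_gap: 0.0231
```

```bash
python3 - <<'E'
from crank import *
A=(.556,-.3003); plan([4.95,4.7,4.45,4.2,3.95],A); where(A)
E
```

```text
t 50.35 tcp [ 57.19 -25.31   8.91] yaxis ang 1.7312 F [  0.  -11.6  -0.4] gap 23.1 j [-0.56  0.5  -0.03  1.06  0.02 -0.72]
4.95 [-1.2, 0.3]
4.7 [-2.5, 0.2]
4.45 [-3.6, -0.2]
4.2 [-4.7, -0.8]
3.95 [-5.6, -1.7]
r 0.0498 a 5.199016754865575
```

Request:
step_arm([
  [[-1.2, 0.2, 0], 0, 230],
  [[-2.5, 0.1, 0], 0, 230],
  [[-3.6, -0.3, 0], 0, 230],
  [[-4.7, -0.9, 0], 0, 230],
  [[-5.5, -1.8, 0], 0, 230],
])

```text
clock: 50.98
tcp_pos: [0.5166, -0.2704, 0.0891]
orientation: [-0.001, -0.08, 0.997, 0.016]
wrist_force: [5.0, 0.7, -0.3]
finger_gap: 0.023
```

```bash
python3 - <<'E'
from crank import *
A=(.5565,-.3013); plan([3.7,3.45,3.2,2.95,2.7],A); where(A)
E
```

```text
t 50.98 tcp [ 51.66 -27.04   8.91] yaxis ang 1.732 F [ 5.   0.7 -0.3] gap 23.0 j [-0.63  0.42 -0.15  1.02  0.02 -0.79]
3.7 [-0.6, -1.2]
3.45 [-1.0, -2.4]
3.2 [-1.0, -3.6]
2.95 [-0.7, -4.8]
2.7 [-0.1, -5.9]
r 0.0505 a 3.9610522163176887
```

Request:
step_arm([
  [[-0.6, -1.2, 0], 0, 230],
  [[-0.9, -2.4, 0], 0, 230],
  [[-0.9, -3.6, 0], 0, 230],
  [[-0.6, -4.8, 0], 0, 230],
  [[-0.6, -4.8, 0], 0, 230],
])

```text
clock: 51.6
tcp_pos: [0.5104, -0.3205, 0.089]
orientation: [-0.002, -0.08, 0.997, 0.015]
wrist_force: [-2.2, -3.3, 1.3]
finger_gap: 0.0233
```

```bash
python3 - <<'E'
from crank import *
A=(.5565,-.3013); st(); where(A); w=cam("wrist"); save(w,"w33")
E
```

```text
t 51.6 tcp [ 51.04 -32.05   8.9 ] yaxis ang 1.7304 F [-2.2 -3.3  1.3] gap 23.3 j [-0.7   0.46 -0.1   1.04  0.02 -0.86]
r 0.0499 a 2.9067488255411957
```

View pics/w33.png

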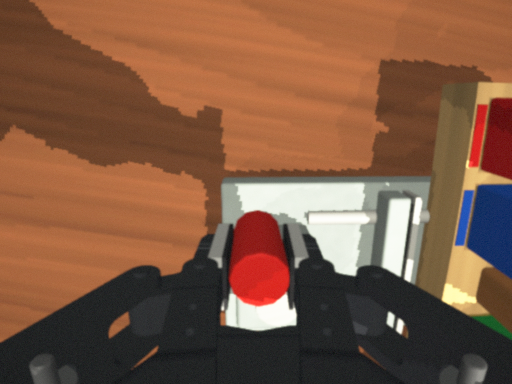

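The jaw is back to about 14.5 mm of travel, with a visible gap between pad and caddy. I release the knob and go to the handle.

Request:
step_arm([
  [[0, 0, 0], 0, 0],
  [[0, 0, 0], 0, 0],
  [[0, 0, 0], 0, 0],
  [[0, 0, 0], 0, 0],
])

```text
clock: 52.15
tcp_pos: [0.5105, -0.3202, 0.089]
orientation: [-0.002, -0.08, 0.997, 0.015]
wrist_force: [-0.2, 0.4, -0.3]
finger_gap: 0.0852
```

Request:
step_arm([
  [[0, 0, 4], 0, 0],
  [[0, 0, 9], 0, 0],
  [[1.5, 5, 12.5], 0, 0],
  [[3.5, 11, 13.5], 0, 0],
  [[5, 15.5, 13.5], 0, 0],
])

```text
clock: 52.78
tcp_pos: [0.5616, -0.1635, 0.2257]
orientation: [-0.0, -0.08, 0.997, 0.014]
wrist_force: [1.2, 0.1, -0.0]
finger_gap: 0.0852
```

Request:
step_arm([
  [[0, 0, 0], 0, 0],
  [[0, 0, 0], 0, 0],
])

```text
clock: 53.02
tcp_pos: [0.5617, -0.1633, 0.2259]
orientation: [-0.0, -0.081, 0.997, 0.014]
wrist_force: [0.2, -0.6, 0.1]
finger_gap: 0.085
```

```bash
python3 -c "
from go import *
to(.5346,-.1618,.15,1.730)
w=cam('wrist'); save(w,'w34')"
```

```text
t 53.02 tcp [ 56.17 -16.33  22.59] yaxis ang 1.7324 F [ 0.2 -0.6  0.1] gap 85.0 j [-0.43  0.34  0.08  1.32  0.02 -0.59]
shift [-2.71  0.15 -7.59] turn -0.002
```

View pics/w34.png

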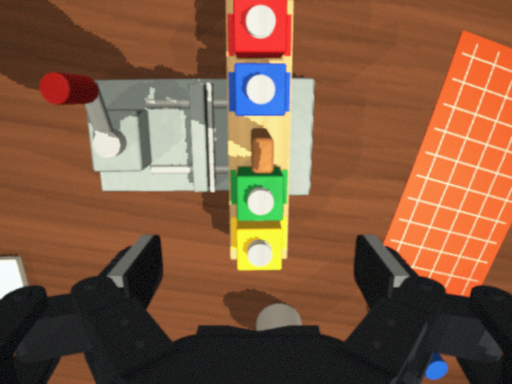

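```bash
python3 -c "
from meas import *
w=cam('wrist'); st(); save(w,'w34z',(220,110,300,260),5)
print(plane(w,[(262,152)],.14)); 
h=hsv(w)
for p in [(262,150)]: print(h[p[1],p[0]])"
```

```text
t 53.12 tcp [ 56.13 -16.44  22.55] yaxis ang 1.7302 F [-0.1 -0.2  0.1] gap 85.4 j [-0.43  0.34  0.08  1.32  0.02 -0.59]
[[ 0.53199819 -0.16307544  0.14      ]]
[ 14 167 232]
```

View pics/w34z.png

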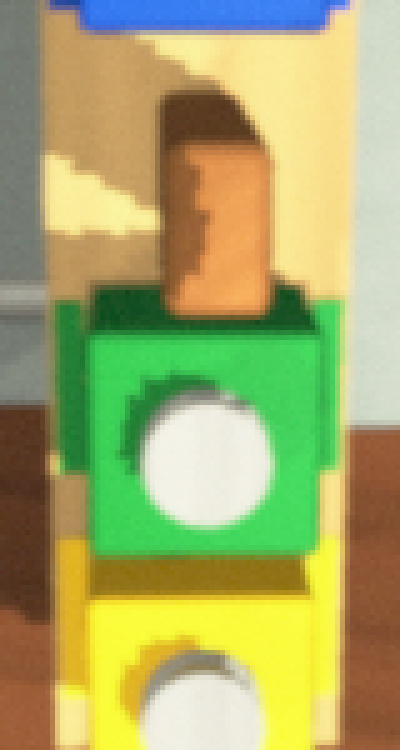

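Request:
step_arm([
  [[-2.7, 0.2, 0], 0, 0],
  [[-2.7, 0.2, -3], 0, 0],
  [[-2.7, 0.2, -6.5], 0, 0],
  [[-2.7, 0.2, -6.5], 0, 0],
])

```text
clock: 53.62
tcp_pos: [0.5319, -0.1628, 0.1579]
orientation: [-0.003, -0.078, 0.997, 0.016]
wrist_force: [-0.6, -0.9, 0.0]
finger_gap: 0.0855
```

```bash
python3 -c "
from go import *
w=cam('wrist'); save(w,'w35')
to(.5346,-.162,.09,1.730)
"
```

```text
t 53.67 tcp [ 53.31 -16.31  15.98] yaxis ang 1.7283 F [0.1 0.5 0.9] gap 85.4 j [-0.45  0.32 -0.12  1.15  0.02 -0.61]
shift [ 0.15  0.11 -6.98] turn 0.002
```

View pics/w35.png

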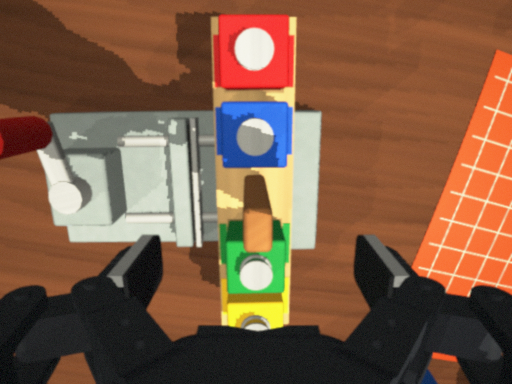

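Request:
step_arm([
  [[0.15, 0.1, -2], 0, 0],
  [[0.15, 0.1, -4.5], 0, 0],
  [[0.15, 0.1, -6.5], 0, 0],
  [[0.15, 0.1, -7], 0, 0],
  [[0.15, 0.1, -7], 0, 0],
])

```text
clock: 54.3
tcp_pos: [0.5353, -0.1627, 0.0909]
orientation: [-0.001, -0.078, 0.997, 0.015]
wrist_force: [0.5, 0.1, -0.7]
finger_gap: 0.0856
```

```bash
python3 -c "
from go import *
to(.5346,-.162,.09,1.730)
"
```

```text
t 54.3 tcp [ 53.53 -16.27   9.09] yaxis ang 1.7278 F [ 0.5  0.1 -0.7] gap 85.6 j [-0.45  0.38 -0.22  0.99  0.02 -0.61]
shift [-0.07  0.07 -0.09] turn 0.002
```

Request:
step_arm([
  [[0, 0, 0], 0, 120],
  [[0, 0, 0], 0, 220],
  [[0, 0, 0], 0, 235],
  [[0, 0, 0], 0, 235],
  [[0, 0, 0], 0, 235],
], newtons=90)

```text
clock: 54.92
tcp_pos: [0.5356, -0.1631, 0.0915]
orientation: [-0.001, -0.079, 0.997, 0.014]
wrist_force: [-1.1, 0.2, 4.8]
finger_gap: 0.0152
```

```bash
python3 -c "
from go import *
to(.5346,-.162,.09,1.730)
w=cam('wrist'); save(w,'w36')
"
```

```text
t 54.92 tcp [ 53.56 -16.31   9.15] yaxis ang 1.728 F [-1.1  0.2  4.8] gap 15.2 j [-0.45  0.37 -0.22  0.99  0.02 -0.61]
shift [-0.1   0.11 -0.15] turn 0.002
```

View pics/w36.png

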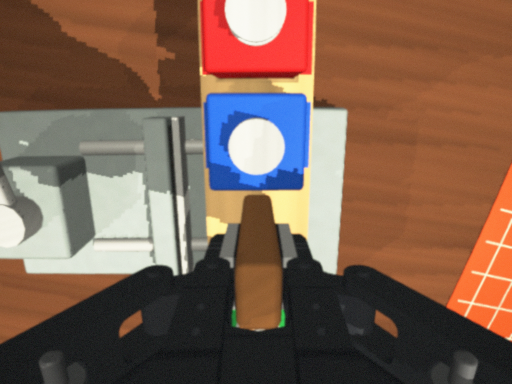

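Request:
step_arm([
  [[0, -0.1, 0.4], 0, 235],
  [[0, -0.3, 1.5], 0, 235],
  [[0, -0.3, 4], 0, 235],
  [[0, -0.3, 7], 0, 235],
  [[0, -0.3, 8], 0, 235],
])

```text
clock: 55.6
tcp_pos: [0.5363, -0.1664, 0.1731]
orientation: [0.0, -0.078, 0.997, 0.014]
wrist_force: [0.0, -0.8, -7.7]
finger_gap: 0.0149
```

```bash
python3 -c "
from go import *
to(.555,.106,.16,1.473)
w=cam('wrist'); save(w,'w37')
"
```

```text
t 55.6 tcp [ 53.63 -16.64  17.31] yaxis ang 1.7279 F [ 0.  -0.8 -7.7] gap 14.9 j [-0.46  0.32 -0.09  1.18  0.02 -0.61]
shift [ 1.87 27.24 -1.31] turn -0.255
```

View pics/w37.png

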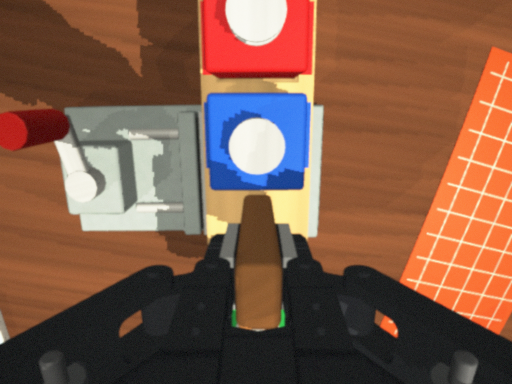

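Request:
step_arm([
  [[0.2, 3, 0], -0.03, 235],
  [[0.5, 6.5, 0], -0.07, 235],
  [[0.8, 10, 0], -0.1, 235],
  [[1.1, 13.5, 0], -0.14, 235],
  [[1.4, 17, 0], -0.18, 235],
])

```text
clock: 56.28
tcp_pos: [0.5494, 0.0048, 0.1719]
orientation: [0.0, 0.012, 1.0, 0.014]
wrist_force: [1.0, -0.1, -7.1]
finger_gap: 0.0151
```

Request:
step_arm([
  [[0.2, 3, 0], -0.03, 235],
  [[0.4, 6, 0], -0.06, 235],
  [[0.6, 9, 0], -0.08, 235],
  [[0.6, 10, 0], -0.08, 235],
  [[0.6, 10, 0], -0.08, 235],
])

```text
clock: 56.9
tcp_pos: [0.5545, 0.1051, 0.1708]
orientation: [-0.0, 0.052, 0.999, 0.013]
wrist_force: [1.0, -0.5, -7.6]
finger_gap: 0.0152
```

```bash
python3 -c "
from go import *
to(.557,.106,.0715,1.473)
w=cam('wrist'); save(w,'w38')
t=cam('top'); save(t,'t38',(180,90,300,270),4)
"
```

```text
t 56.9 tcp [55.45 10.51 17.08] yaxis ang 1.4677 F [ 1.  -0.5 -7.6] gap 15.2 j [ 0.03  0.31 -0.1   1.15  0.03  0.13]
shift [ 0.25  0.09 -9.93] turn 0.005
```

View pics/w38.png

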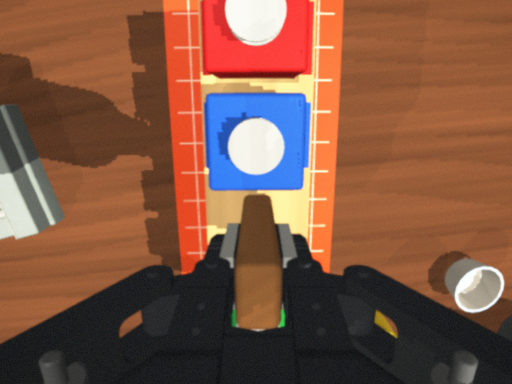

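View pics/t38.png

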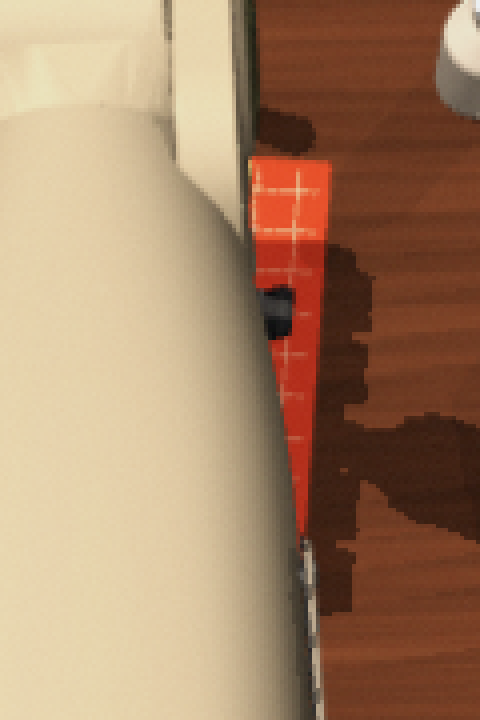

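Request:
step_arm([
  [[0.25, 0.1, -2], 0, 235],
  [[0.25, 0.1, -4.5], 0, 235],
  [[0.25, 0.1, -7], 0, 235],
  [[0.25, 0.1, -9], 0, 235],
  [[0.25, 0.1, -9.5], 0, 235],
])

```text
clock: 57.62
tcp_pos: [0.5562, 0.1038, 0.0747]
orientation: [-0.001, 0.053, 0.998, 0.013]
wrist_force: [-0.6, 0.3, -7.6]
finger_gap: 0.015
```

Request:
step_arm([
  [[0, 0, -0.15], 0, 235],
  [[0, 0, -0.3], 0, 235],
  [[0, 0, -0.4], 0, 235],
])

```text
clock: 58.0
tcp_pos: [0.5568, 0.1038, 0.0715]
orientation: [-0.001, 0.053, 0.998, 0.013]
wrist_force: [-2.2, 1.1, -3.0]
finger_gap: 0.0151
```

```bash
python3 -c "
from go import *
to(.557,.106,.0715,1.473)
"
```

```text
t 58.0 tcp [55.68 10.38  7.15] yaxis ang 1.4642 F [-2.2  1.1 -3. ] gap 15.1 j [ 0.03  0.39 -0.25  0.93  0.03  0.13]
shift [ 0.02  0.22 -0.  ] turn 0.009
```

Touching. A little lower, then release.

Request:
step_arm([
  [[0, 0, -0.1], 0, 235],
  [[0, 0, -0.1], 0, 235],
])

```text
clock: 58.25
tcp_pos: [0.5568, 0.1039, 0.0715]
orientation: [-0.0, 0.053, 0.999, 0.013]
wrist_force: [-3.3, 0.0, 0.4]
finger_gap: 0.0147
```

Request:
step_arm([
  [[0, 0, 0], 0, 200],
  [[0, 0, 0], 0, 100],
  [[0, 0, 0], 0, 0],
  [[0, 0, 0], 0, 0],
  [[0, 0, 0], 0, 0],
])

```text
clock: 58.88
tcp_pos: [0.557, 0.1038, 0.0715]
orientation: [-0.0, 0.053, 0.998, 0.013]
wrist_force: [0.9, -0.6, -0.7]
finger_gap: 0.0853
```

Request:
step_arm([
  [[0, 0, 3], 0, 0],
  [[0, 0, 8], 0, 0],
  [[0, 0, 13], 0, 0],
  [[2, 0, 16], 0, 0],
  [[2, 0, 16], 0, 0],
])

```text
clock: 59.5
tcp_pos: [0.5796, 0.1038, 0.2344]
orientation: [0.003, 0.053, 0.998, 0.013]
wrist_force: [-0.5, 0.1, -0.5]
finger_gap: 0.0855
```

```bash
python3 -c "
from meas import *
st(); w=cam('wrist'); save(w,'w39')
for k,b in dict(red=(215,10,300,75),blue=(215,75,300,140),green=(215,155,300,228),yellow=(215,210,300,280)).items():
    try: block_=None
    except Exception as e: print(e)
"
```

```text
t 59.5 tcp [57.96 10.38 23.44] yaxis ang 1.4643 F [-0.5  0.1 -0.5] gap 85.5 j [0.03 0.33 0.08 1.31 0.03 0.13]
```

View pics/w39.png

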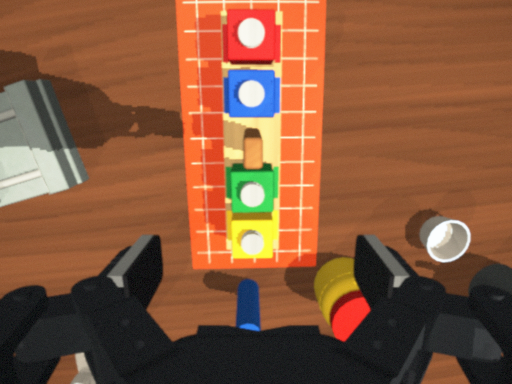

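Request:
step_arm([
  [[-3, 5, 2], 0, 0],
  [[-6, 11, 2], 0, 0],
  [[-9, 17, 2], 0, 0],
  [[-12, 23, 2], 0, 0],
  [[-15, 29, 2], 0, 0],
])

```text
clock: 60.18
tcp_pos: [0.4339, 0.3783, 0.2505]
orientation: [-0.0, 0.053, 0.999, 0.012]
wrist_force: [2.0, 1.5, -0.6]
finger_gap: 0.0855
```

Request:
step_arm([
  [[-3, 3, 0], 0, 0],
  [[-7, 6, 0], 0, 0],
  [[-11, 9, 0], 0, 0],
  [[-14, 10, 0], 0, 0],
])

```text
clock: 60.68
tcp_pos: [0.2911, 0.4786, 0.2483]
orientation: [-0.002, 0.052, 0.999, 0.011]
wrist_force: [-0.2, 0.4, 0.4]
finger_gap: 0.0854
```

```bash
python3 - <<'E'
from meas import *
st(); t=cam("top"); s=cam("scene"); save(t,"t40"); save(s,"s40",(180,130,420,330),3.3); save(t,"t40z",(190,120,270,255),4)
h=hsv(t); m=(h[...,1]<60)&(h[...,2]>110); 
for a,c,_ in blob(m):
    if 200<c[0]<260 and 125<c[1]<250 and a>8: print(a,np.round(c,1),np.round(plane(t,[c],.087)[0,:2],4))
print(mat(t))
E
```

```text
t 60.67 tcp [29.11 47.86 24.83] yaxis ang 1.466 F [-0.2  0.4  0.4] gap 85.4 j [0.87 0.27 0.02 1.31 0.02 0.98]
56 [230.6 145.1] [0.6504 0.0949]
63 [229.  164.2] [0.6003 0.0997]
67 [226.  199.9] [0.5087 0.1088]
59 [223.9 219.5] [0.4597 0.1146]
((558.4613037109375, 106.27196502685547), (161.56900024414062, 337.6498718261719), 84.4481430053711)
```

View pics/t40.png

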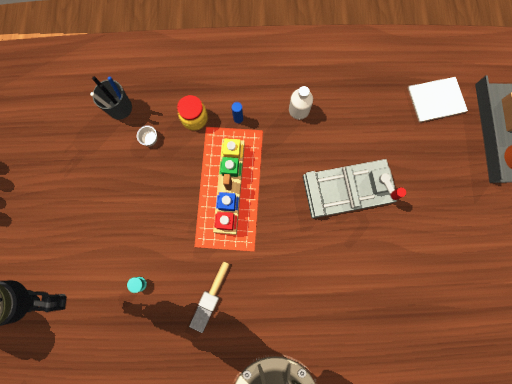

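View pics/s40.png

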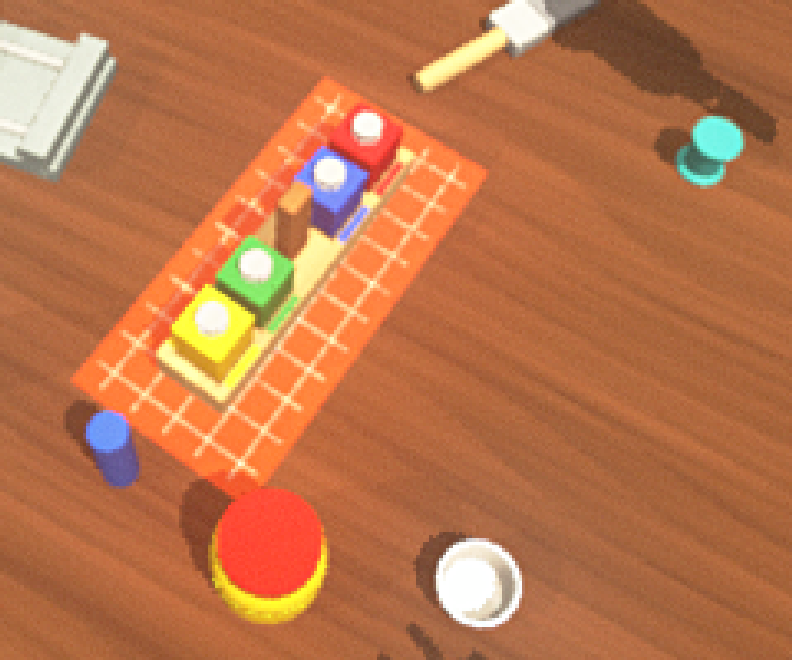

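View pics/t40z.png

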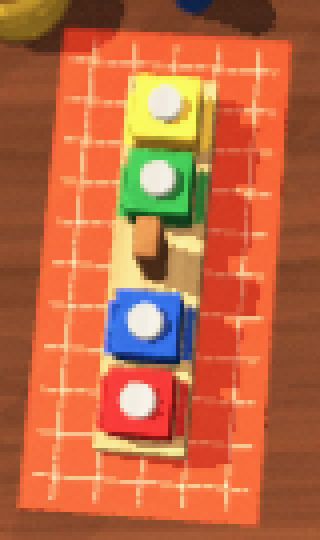

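```bash
python3 -c "
from workcell import env
print(env.hand_in())"
```

```text
the job is handed in; nothing more can be done
None
```

I clamped the caddy, plugged in all four blocks, cranked the jaw back and set the filled caddy on the mat. I then handed the job in at about 61 s; the hand-in gives no verdict.

**What I did**
- I clamped the caddy at a crank angle of about 6.45 rad, with about 4.5 N at the knob. The camera put it at the vise seat to within about 1 mm.
- I plugged in blue, green, yellow and red in that order. Red had been knocked aside during the run, so I measured its position again before picking it up.
- I cranked the jaw back to about 14.5 mm of travel, then lifted the filled caddy, set it on the mat and moved the arm clear.

**Last checks**
- **Blocks:** each went down 34.8–35.0 mm, against 35 mm for fully home. After placing, the bobbins lay in a straight row about 50, 92 and 49 mm apart, against 50, 92 and 50 mm nominal.
- **Caddy on mat:** its centre is about 4 mm from the mat's centre lengthwise and about 2 mm crosswise. It is turned less than 0.02 rad from the mat.
- **Bystanders:** by eye they stand where they were in the first picture.

**Not settled**
- The tool tilted slightly as the run went on, by about 0.03 rad. As a result red sat slightly tilted in the grip and I shifted it about 1 mm before plugging it in; it still went fully home.
- Jaw travel and clamping force are estimates from the knob position and wrist force, not direct readings.

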